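# Start hot holding on the buffet warmer

## Robot

A 7-joint arm with a two-finger parallel gripper is mounted at the origin on the work surface. World frame = base frame: x ahead of the robot, y to its left, z up, the work surface at z = 0. Lengths are in m, angles in rad, forces in N, time in s.
With the tool pointing down it reaches from about 0.4 to 0.85 m from the base axis. Payload 10.4 kg.
Tool frame: the origin (TCP) lies on the centre line of the jaws, within the pads' length; the fingertips stand 14 mm ahead of it and the grasp point (between the pads) lies 5 mm behind it (tip_reach is the z of the fingertips in the tool frame, in m); z points along the fingers, x is the direction in which the jaws open and shut, and the axes are right-handed (so a half turn about z gives the same grasp; the last joint's range is limited). The gripper opens to 87 mm and grips with 3 to 60 N. Pads are 19 mm wide; open, the fingers measure 117 mm over their backs; the gripper's body (75 mm by 190 mm) begins 51 mm behind the grasp point.
Start: joints at [1.319, 0.332, -0.065, 1.46, 0.022, 1.35, -0.088], TCP at [0.142, -0.609, 0.237] pointing down, gripper open.
Joint ranges: [-2.6, 2.6], [-0.5, 2.12], [-1.47, 1.34], [0.16, 2.42], [-1.27, 4.41], [0.06, 2.06], [-2.6, 2.6]. Speed limits (rad/s): [2.22, 2.22, 2.79, 2.79, 3.14, 3.14, 3.14].

## Interface

Orientations are given as a unit quaternion [x, y, z, w].
In Python, from bench import * gives the robot as it stands.
- The arm moves only by the tool carry_out, never from a script. Its argument "rows" is a list of rows, each a list of 5 numbers: the closure, from -1 (fully open) to 1 (shut), so that 0 is half open, then the shift along the tool's x, y, z in units of 30 mm (1.0 is 30 mm), then the turn about the tool's z in units of 5 degrees (1.0 is 5 degrees). In form: [[jaw, x, y, z, turn], ...]. A call has 1 to 20 rows; each row shifts and turns the pose as measured when the row begins, along the tool's axes as they then stand; what a row does not reach is not made up. A row lasts 1/12 s, in which the tool goes at most 41.7 mm and 7.16 degrees, less where a joint would pass 70% of its speed; a pose out of reach is approached as far as the arm can. A call is refused whole if a number of a shift passes 1 or a number of a turn 1, either way. A call with a gripper value outside its range is refused whole. The fingers move at their own pace and stop on an object; "force" is the grip in N (left out, the last holds). Time passes only in rows, so rows that do not move let the fingers close. It gives the time, the measured TCP pose, the force and the opening at its end, in the units of the state.
- read_state(): the state, without advancing time (a new reading comes with each control period).
- camera(name): name is "side" or "top"; returns the picture (420x560x3 uint8, blue, green, red); there is no depth.
- camera_info(name): a dict with "fx", "fy", "cx", "cy" (pixels), "extrinsics" (4x4, takes a point from camera to world coordinates). Camera axes: x right, y down, z forward; pixel columns grow to the right and rows downward; lengths in m; the calibration is good to about 2 mm. A picture is of the moment at which its call begins. camera_info takes no time and is no camera call.
- close_job(): hands the job in, once; it reports no verdict.
Trained networks look in the newest picture that a camera, given by its name, has taken for a name from the list of things; names that differ only in an ending like _2 or _b are one class to them, and where a whole thing is asked for, a point or a joint stands for the part that bears it (a point fixed in the world has none). Each returns a list of dicts, best first, with "conf" (0 to 1); they miss things now and then, are a little off and sometimes report something else, mostly with a low value. They report only what shows in the picture. A call takes as long as a camera call. They do not tell look-alikes from the thing itself.
- recognise(query, camera): "box" ([centre column, centre row, width, height] in pixels, round what is visible of it).
- silhouettes(query, camera): "mask" (420x560 bool, what is visible of it) and "box" ([centre column, centre row, width, height] in pixels, round what is visible of it).
- pinpoint(query, camera): "xy" ([column, row] in pixels: a listed point, or the origin of a listed thing).
The state is a dict: "time": time; "joint_positions": joint angles; "joint_vel": joint speeds; "joint_torque": joint torques, N m; "ee_pos": TCP position; "eef_rot": TCP orientation; "ft_force": force on the tool from outside, world axes, zero at the start; "torque": the same for the moment, N m; "width": finger opening in m.
Only numpy, scipy, OpenCV 4.12 (cv2) and the standard library are available. Lean on these libraries where they do the work, as an engineer would, in place of code of your own. Each camera call takes 0.05 s, during which the arm holds its last target. There are 200 camera calls.

## Task

Get the buffet warmer going: lower the kraft tray into the warmer's well so that it lies flat on the bottom, then slide the clear cover fully shut over it and push the temperature probe down through the ringed hole in the cover until its collar rests on the cover. Last of all, turn the thermostat knob on the sloping panel so that its pointed end points straight at the raised tab on the dial's edge. Do not move the tab, and leave the two lidded cups and the drink can near the warmer where they stand.

Things in the scene. Friction and masses are not known exactly. Their poses are not given: they have to be found in the camera images.
- warmer: Steel counter-top buffet warmer, fixed, 266 deep (x), 386 wide (y). Origin on the table, z up, -x its front (robot side). Seen from the robot: well in front right (local x -10 to 120, y -85 to 85 mm), flat deck in front left (y 91 to 295, 92 high), 92 high housing behind, with a console behind the deck (x 135 to 251, y 85 to 285) whose panel rises away at 30 degrees, 100 to 167 high.
- well (a point): Centre of the well's flat floor, 20 mm above the table; axes as the warmer's. The well is open at the top, 130 (x) x 170 (y) mm inside, rim 92 mm above the table; 72 mm deep, walls 6 mm.
- tray: Brown kraft tray, 110 (x) x 150 (y), walls 45 high, 0.22 kg, a few rolls in it. A carrying rib, 8 thick, runs along its y through the middle and rises to 65 mm above the underside: pinch its middle from above, closing along x (the compartments either side are 47 wide). Same either way round. Origin at the centre of the underside, z up. Starts on the table, right of the warmer.
- cover (a joint): Sliding position of the clear cover, m: at 0 to 0.025 it is parked over the deck and the well is open; 0.200 is fully shut over the well, against a stop. It slides along the warmer's -y, with about 2 N of friction.
- cover_handle (a point): Grip point on the cover's black upright bar handle, which runs along the warmer's x: 100 long, 12 thick (y), its top 12 mm above this point and the cover's upper face 18 mm below it. Pinch it from above, fingers closing along y. Axes as the warmer's. Moves with the cover.
- port (a point): Centre of the round through hole in the cover, 13 mm in diameter, inside a dark steel ring 38 mm across, at the cover's upper face (101 mm above the table). The cover is a clear plate 6 thick, 142 (x) x 182 (y). Axes as the warmer's; the hole lies 80 mm to -y and 28 mm to +x of the handle's grip point and moves with the cover.
- probe: Temperature probe, 120 mm long, 0.06 kg, standing upright in its stand: a steel stem 8 mm in diameter with a tapered tip (70 mm below the collar), a black collar 30 mm in diameter and 5 thick, and above it a black round grip 24 mm in diameter and 45 high. Origin at the stem's tip, z up along the probe.
- probe_collar (a point): Centre of the collar's underside, 70 mm above the tip.
- probe_head (a point): Centre of the probe's round grip, 100 mm above the tip, 20 mm below its top: where to grasp it from above.
- stand: White block, 60 x 60 x 80 high, fixed, with a 12.5 mm hole from top to bottom, in which the probe stands with its collar on the top face. Origin at the centre of the underside.
- knob (a joint): Angle of the thermostat knob, rad: 0 with its pointed end straight up the slope; grows clockwise as seen when facing the panel. Range -1.5 to 1.5.
- marker (a joint): Angle of the raised tab on the dial's edge, measured as for the knob: when both are equal the knob points at the tab. The tab does not turn; do not force it.
- knob_grip (a point): On the knob's axis at grip height, 28 mm above the dial (knob top 14 above this, its thin round foot 24 below). z points out of the panel, 30 degrees from vertical towards the robot; x along the bar to its pointed end. The knob is a black bar 18 thick, 83 long (45 to the pointed end, which has a white line), on a grey dial 116 across. Grasp across the bar (closing along this y), tool along -z.
- knob_tip (a point): Foot of the knob's pointed end, 44 mm from the axis.
- mark_tip (a point): Inner end of the raised black tab (11 long, 7 wide, 6 high) on the dial's edge, 47 mm from the axis.
- cup_a: Brown kraft cup with lid, 93 in diameter, 65 high, left of the warmer; leave alone. Origin under its centre.
- cup_b: The same, on the right.
- can_a: Golden drink can, 66 in diameter, 122 high, left of the warmer; leave alone. Origin under its centre.
Things that resemble listed ones, but are neither listed nor needed, are in the scene too. Of the things that look like the probe, the smaller one is meant.

How it is judged:
By the outcome, as a careful person would: the job done as asked, in the order asked, and still so for the second after the job is handed in, with the robot touching nothing.
It also fails if it takes over 72 s, if anything falls off the work surface, if the arm or the gripper's body presses on something with over 40 N, if the wrist force passes 120 N, or if a joint passes its speed limit or range.

## Working session

There is one attempt and no reset: what is moved stays moved. The work goes in short steps, Python scripts to look and compute and a tool call to move; the robot and the scene stay as the last step left them, time stands still between calls to the robot, and variables do not carry over. Pictures are saved under pics/ and viewed, about 8 in all and at most 12, crops included, and the job is handed in when it is done.

Besides the shell and the picture viewer there is one more tool, called by a JSON object that holds its "op" and its "data", one argument or row to a line. carry_out: Moves the arm, as the interface text tells. Its arguments: {"type":"object","properties":{"rows":{"type":"array","items":{"type":"array","items":{"type":"number"}}},"force":{"type":"number"}},"required":["rows"]}

```bash
mkdir -p pics
cat > h.py <<'E'
from bench import *
import numpy as np, cv2
from scipy.spatial.transform import Rotation as R
def ray(c,px):
    i=camera_info(c);E=np.array(i["extrinsics"])
    d=E[:3,:3]@np.array([(px[0]-i["cx"])/i["fx"],(px[1]-i["cy"])/i["fy"],1]);return E[:3,3],d/np.linalg.norm(d)
def onz(c,px,z):
    o,d=ray(c,px);return o+d*(z-o[2])/d[2]
def tri(p1,p2,c1="side",c2="top"):
    A=np.zeros((3,3));b=np.zeros(3)
    for c,p in((c1,p1),(c2,p2)):
        o,d=ray(c,p);M=np.eye(3)-np.outer(d,d);A+=M;b+=M@o
    x=np.linalg.solve(A,b);o,d=ray(c1,p1);r=np.linalg.norm(np.cross(x-o,d));return x,r
def proj(c,X):
    i=camera_info(c);E=np.linalg.inv(np.array(i["extrinsics"]));p=E[:3,:3]@np.array(X)+E[:3,3]
    return np.array([i["fx"]*p[0]/p[2]+i["cx"],i["fy"]*p[1]/p[2]+i["cy"]])
def both(q,n=3):
    out={}
    for c in("side","top"):
        out[c]=[(np.round(d["xy"],1).tolist(),round(d["conf"],2)) for d in pinpoint(q,c)][:n]
    return out
E
python3 - <<'E'
from h import *
np.set_printoptions(precision=4,suppress=True)
ims=[camera(c) for c in("side","top")]
for c,im in zip(("side","top"),ims): cv2.imwrite(f"pics/{c}0.png",im)
for c in("side","top"):
    i=camera_info(c);print(c,i["fx"],i["cx"],i["cy"],np.array(i["extrinsics"]))
for q in["well","tray","cover_handle","port","probe","probe_collar","probe_head","stand","knob_grip","knob_tip","mark_tip","warmer","cup_a","can_a"]:
    b=both(q);print(q,b)
print(read_state())
E
```

```text
side 414.0483732770534 287.92895354538035 203.55194281829498 [[ 0.9924 -0.0769  0.0961  0.4281]
 [-0.1229 -0.5741  0.8095 -1.045 ]
 [-0.0071 -0.8152 -0.5792  0.8705]
 [ 0.      0.      0.      1.    ]]
top 399.76552107436214 283.63093874740474 210.09831913225548 [[ 0.0266 -0.9946  0.1002  0.4444]
 [-0.9996 -0.0262  0.0054 -0.0222]
 [-0.0027 -0.1003 -0.995   1.2873]
 [ 0.      0.      0.      1.    ]]
well {'side': [([272.3, 236.6], 0.73), ([281.5, 191.8], 0.6), ([308.1, 171.1], 0.47)], 'top': [([289.9, 236.2], 0.82)]}
tray {'side': [([273.8, 313.0], 0.89)], 'top': [([372.3, 240.2], 0.78)]}
cover_handle {'side': [([273.2, 163.0], 0.57), ([271.5, 170.4], 0.56)], 'top': [([214.5, 221.8], 0.75), ([379.4, 195.7], 0.2)]}
port {'side': [([280.2, 189.9], 0.86), ([228.4, 162.8], 0.45)], 'top': [([241.1, 220.3], 0.81)]}
probe {'side': [([363.4, 308.4], 0.77), ([256.6, 236.5], 0.22)], 'top': [([386.3, 169.5], 0.76), ([379.0, 197.9], 0.41)]}
probe_collar {'side': [([372.1, 289.8], 0.8), ([307.3, 171.1], 0.66), ([331.7, 289.1], 0.59)], 'top': [([384.7, 194.1], 0.63)]}
probe_head {'side': [([373.5
[... 489 characters left out ...]
55.7], 0.78)]}
cup_a {'side': [([231.1, 163.4], 0.9)], 'top': [([125.8, 271.0], 0.96), ([436.9, 226.3], 0.67)]}
can_a {'side': [([273.7, 163.6], 0.93)], 'top': [([134.8, 215.5], 0.61)]}
{'time': 1.5, 'joint_positions': array([ 1.3194,  0.3322, -0.0647,  1.4601,  0.0216,  1.3499, -0.0885]), 'joint_vel': array([ 0.0001, -0.0002,  0.0015,  0.0014,  0.0012, -0.0016,  0.0007]), 'joint_torque': array([  0.0001, -62.3037,   0.0246, -39.0116,  -0.0612,   0.0316,
         0.    ]), 'ee_pos': array([ 0.1418, -0.6087,  0.2366]), 'eef_rot': array([ 0.7832, -0.6218,  0.    ,  0.    ]), 'ft_force': array([ 0.2019,  0.0425, -0.5029]), 'torque': array([0.0613, 0.012 , 0.0442]), 'width': 0.08731127230838633}
```

View pics/side0.png

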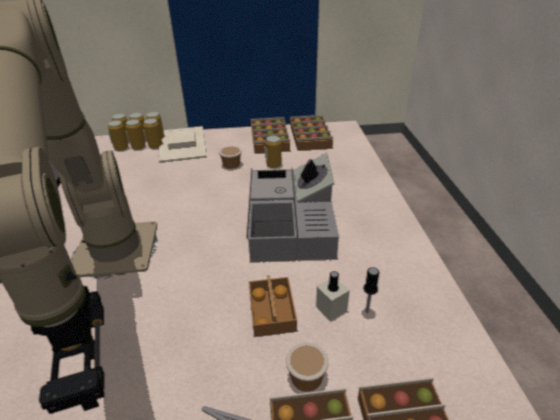

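View pics/top0.png

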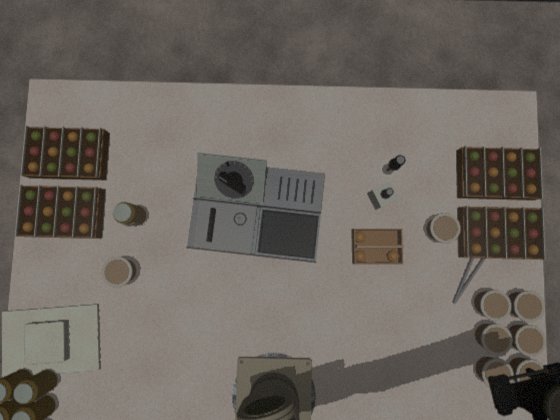

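Run:
```python
from h import *
im=cv2.imread("pics/top0.png")
a=cv2.resize(im[145:275,180:340],None,fx=5,fy=4.6*5/4.6,interpolation=cv2.INTER_CUBIC)[:600]
a=cv2.convertScaleAbs(a,alpha=1.7,beta=10)
cv2.imwrite("pics/warm.png",cv2.resize(a,(800,600)) if a.shape[0]>600 else a)
b=im[145:275,330:470]; s=cv2.imread("pics/side0.png")[255:335,240:390]
b=cv2.resize(b,(400,371),interpolation=cv2.INTER_CUBIC); s=cv2.resize(s,(400,213),interpolation=cv2.INTER_CUBIC)
cv2.imwrite("pics/pt.png",cv2.convertScaleAbs(np.vstack([b,s]),alpha=1.5,beta=10)); print(a.shape)
```

```text
(600, 800, 3)
```

View pics/warm.png

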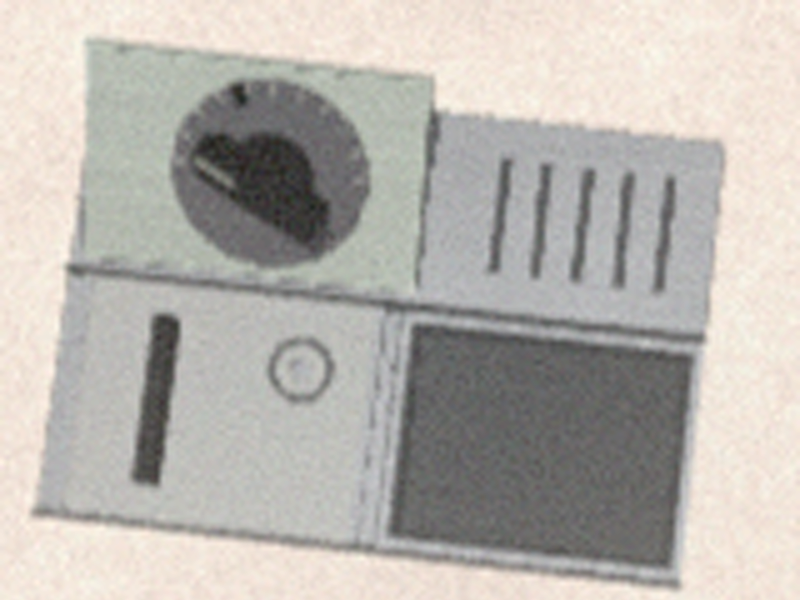

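View pics/pt.png

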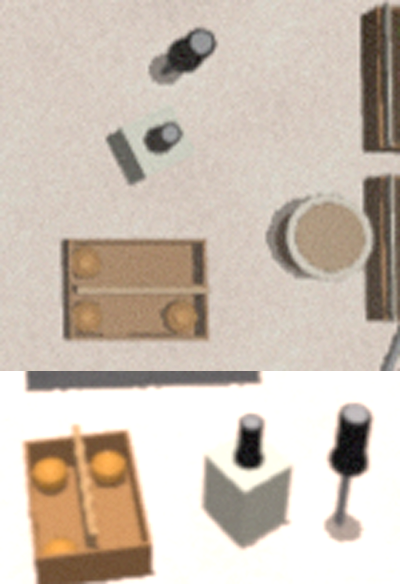

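Run:
```python
from h import *
from scipy.optimize import least_squares
np.set_printoptions(precision=4,suppress=True)
W=lambda p:(180+p[0]/5,145+p[1]/5); T=lambda p:(330+p[0]/2.857,145+p[1]/2.854)
obs=[((412,322),(.12,.085,.092)),((697,352),(.12,-.085,.092)),((672,568),(-.01,-.085,.092)),((388,535),(-.01,.085,.092)),((72,268),(.133,.293,.092)),((703,338),(.13,-.091,.092))]
f=lambda v,obs:np.concatenate([onz("top",W(p),q[2])[:2]-(R.from_euler('z',v[2]).as_matrix()@q)[:2]-v[:2] for p,q in obs])
s=least_squares(f,[.5,0,0],args=(obs,));print("warmer",s.x,s.fun)
M=R.from_euler('z',s.x[2]).as_matrix();t=np.r_[s.x[:2],0]
L=lambda X:M.T@(X-t)
for n,p,z in(("hA",(165,316),.131),("hB",(148,485),.131),("port",(300,370),.101)):
    X=onz("top",W(p),z);print(n,X,L(X))
cs=[onz("top",T(p),.045) for p in((63,240),(208,240),(208,340),(63,340))];print("tray",np.array(cs)[:,:2],np.mean(cs,0))
print("rib",onz("top",T((72,290)),.065),onz("top",T((208,290)),.065))
print("tray pin",onz("top",(372.3,240.2),0),onz("side",(273.8,313),0))
print("headtop",onz("top",(330+169/2.857,145+130/2.854),.130)); print("headtop side",onz("side",(240+251/2.667,255+(421-371)/2.663),.130))
print("stand side",onz("side",(328,310.3),0))
print("well pins",tri((272.3,236.6),(289.9,236.2)),(M@[.055,0,.02]+t))
print("knob",tri((306.2,171.1),(230.2,181.8)))
X=tri((306.2,171.1),(230.2,181.8))[0];print(L(X))
# dial plane: panel (x135,z100)->(251,167)
def panel(c,px,h=0):
    n=M@[-.5,0,np.cos(np.pi/6)];P=M@[.135,.185,.100]+t+n*h
    o,d=ray(c,px);return o+d*((P-o)@n)/(d@n)
e1=M@[np.cos(np.pi/6),0,.5];e2=M@[0,-1,0]
for n,c,p,h in(("dialL","top",W((170,170)),.0),("dialR","top",W((370,180)),0),("dialT","top",W((275,78)),0),("dialB","top",W((265,268)),0),("tab","top",W((240,95)),.008),("tip","top",W((195,158)),.044),("tail","top",W((315,245)),.03)):
    X=panel(c,p,h);Y=X-(M@[.135,.185,.1]+t);print(n,X,"slope",Y@e1,"right",Y@e2)
```

```text
warmer [ 0.4387 -0.0275 -0.0773] [ 0.0003  0.0001 -0.0002 -0.002   0.0003  0.0005  0.0022  0.0003 -0.0014
 -0.0002 -0.0012  0.0013]
hA [0.561  0.1896 0.131 ] [0.1051 0.2259 0.131 ]
hB [0.4627 0.1951 0.131 ] [0.0067 0.2238 0.131 ]
port [0.5338 0.1133 0.101 ] [0.0839 0.1477 0.101 ]
tray [[ 0.5158 -0.2296]
 [ 0.52   -0.3871]
 [ 0.412  -0.3868]
 [ 0.4079 -0.2306]] [ 0.4639 -0.3085  0.045 ]
rib [ 0.4616 -0.2364  0.065 ] [ 0.4654 -0.3811  0.065 ]
tray pin [ 0.4844 -0.3024  0.    ] [ 0.474  -0.3197  0.    ]
headtop [ 0.6264 -0.3227  0.13  ]
headtop side [ 0.6279 -0.3249  0.13  ]
stand side [ 0.618  -0.3293  0.    ]
well pins (array([ 0.4931, -0.0375,  0.026 ]), np.float64(0.0038164621671452743)) [ 0.4936 -0.0318  0.02  ]
knob (array([0.6341, 0.1399, 0.1512]), np.float64(0.002403119927980827))
[0.1819 0.182  0.1512]
dialL [0.6469 0.1903 0.1321] slope 0.06429436984655629 right -0.04819721183490159
dialR [0.6434 0.0727 0.1354] slope 0.07083623012674237 right 0.06930956153295417
dialT [0.6963 0.1267 0.1634] slope 0.12682869557122414 right 0.011310812019671546
dialB [0.594  0.1361 0.1042] slope 0.008322469526296178 right 0.00989093099435892
tab [0.6854 0.1461 0.1655] slope 0.11721523534895269 right -0.007108322230739607
tip [0.6451 0.1672 0.183 ] slope 0.08975482218795519 right -0.02507244819968363
tail [0.6029 0.1023 0.1454] slope 0.03890475755375959 right 0.04293211894707966
```

```bash
cat > go.py <<'E'
import sys
from h import *
# target x y z of TCP, world angle (deg) of tool x (tool down): shift in tool axes (mm, units) for pose now and after the turn
x,y,z,a=map(float,sys.argv[1:5]);s=read_state();q=R.from_quat(s["eef_rot"]);M=q.as_matrix()
cur=np.degrees(np.arctan2(M[1,0],M[0,0]));turn=-((a-cur+90)%180-90)
d=np.array([x,y,z])-s["ee_pos"];A=q*R.from_euler('z',turn,degrees=True)
print("t",round(s["time"],2),"pos",s["ee_pos"].round(4),"ang",cur.round(2),"tilt",M[:,2].round(3),"w",s["width"].round(4),"f",s["ft_force"].round(1),"q7",s["joint_positions"][[0,6]].round(2))
print("turn units",round(turn/5,2),"shift units now",(q.inv().apply(d)/.03).round(2),"after turn",(A.inv().apply(d)/.03).round(2))
E
python3 go.py .4639 -.3085 .1 1.5
```

```text
Traceback (most recent call last):
  File "go.py", line 7, in <module>
    print("t",round(s["time"],2),"pos",s["ee_pos"].round(4),"ang",cur.round(2),"tilt",M[:,2].round(3),"w",s["width"].round(4),"f",s["ft_force"].round(1),"q7",s["joint_positions"][[0,6]].round(2))
                                                                                                          ^^^^^^^^^^^^^^^^
AttributeError: 'float' object has no attribute 'round'
```

{"op": "carry_out", "data": {
  "rows": [
    [-1,0,0,0,-1],
    [-1,0,0,0,-1],
    [-1,0,0,0,-1],
    [-1,0,0,0,-1],
    [-1,0,0,0,-1],
    [-1,0,0,0,-1],
    [-1,0,0,0,-1],
    [-1,0,0,0,-1],
    [-1,0,0,0,-1],
    [-1,0,0,0,-1],
    [-1,0,0,0,-1],
    [-1,0,0,0,-1],
    [-1,0,0,0,-1],
    [-1,0,0,0,-1],
    [-1,0,0,0,-1],
    [-1,0,0,0,-0.7]
  ],
  "force": 30
}}

```text
time: 2.83
ee_pos: [0.1417, -0.6088, 0.2366]
eef_rot: [0.999, 0.047, -0.0, 0.0]
ft_force: [0.3, -0.0, 0.4]
width: 0.0873
```

```bash
sed -i 's/s\["width"\].round(4)/round(s["width"],4)/' go.py; python3 go.py .4639 -.3085 .1 1.5
```

```text
t 2.83 pos [ 0.1417 -0.6088  0.2366] ang 5.37 tilt [-0. -0. -1.] w 0.0873 f [ 0.3 -0.   0.4] q7 [1.47 1.3 ]
turn units 0.77 shift units now [11.63 -8.96  4.55] after turn [11.   -9.73  4.55]
```

{"op": "carry_out", "data": {
  "rows": [
    [-1,0,0,0,0.4],
    [-1,0,0,0,0.35],
    [-1,1,-0.88,0,0],
    [-1,1,-0.88,0,0],
    [-1,1,-0.88,0,0],
    [-1,1,-0.88,0,0],
    [-1,1,-0.88,0,0],
    [-1,1,-0.88,0,0],
    [-1,1,-0.88,0,0],
    [-1,1,-0.88,0,0],
    [-1,1,-0.88,0,0],
    [-1,0.5,-0.44,0,0],
    [-1,0,0,0,0]
  ]
}}

```text
time: 3.92
ee_pos: [0.4295, -0.3415, 0.2358]
eef_rot: [1.0, 0.004, 0.0, 0.002]
ft_force: [0.1, 0.5, 0.4]
width: 0.0872
```

```bash
python3 go.py .4639 -.3085 .1 1.5
```

```text
t 3.92 pos [ 0.4295 -0.3415  0.2358] ang 0.47 tilt [ 0.    -0.003 -1.   ] w 0.0872 f [0.1 0.5 0.4] q7 [1.03 0.52]
turn units -0.21 shift units now [ 1.16 -1.1   4.52] after turn [ 1.18 -1.08  4.52]
```

{"op": "carry_out", "data": {
  "rows": [
    [0,0.6,-0.54,0.3,-0.2],
    [0,0.5,-0.5,0.7,0],
    [0,0,0,0.9,0],
    [0,0,0,0.9,0],
    [0,0,0,0.5,0],
    [0,0,0,0,0]
  ]
}}

```text
time: 4.42
ee_pos: [0.4644, -0.3104, 0.1352]
eef_rot: [1.0, 0.011, 0.002, 0.004]
ft_force: [-0.6, -0.8, -0.4]
width: 0.0551
```

```bash
python3 go.py .4639 -.3085 .050 1.5
python3 - <<'E'
from h import *
im=camera("side");cv2.imwrite("pics/s1.png",cv2.convertScaleAbs(cv2.resize(im[200:360,200:400],None,fx=3,fy=3),alpha=1.4))
E
```

```text
t 4.42 pos [ 0.4644 -0.3104  0.1352] ang 1.26 tilt [ 0.004 -0.008 -1.   ] w 0.0551 f [-0.6 -0.8 -0.4] q7 [0.95 0.4 ]
turn units -0.05 shift units now [-0.02 -0.09  2.84] after turn [-0.02 -0.09  2.84]
```

View pics/s1.png

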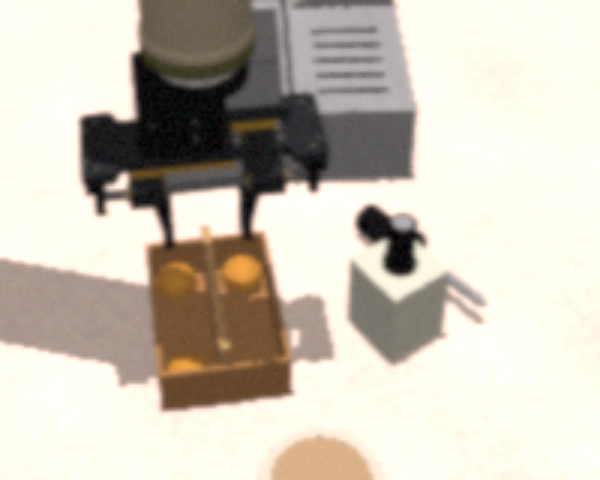

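The view shows the gripper centred over the rib (crop ~205,230). It also shows the bigger look-alike probe, which stood at side (372,290), now lying behind the stand (crop 370,215 to 480,300). I'll check that before taking the probe. Next I descend and pinch.

{"op": "carry_out", "data": {
  "rows": [
    [0,0,-0.06,0.8,0],
    [0,0,0,0.9,0],
    [0,0,0,0.7,0],
    [0,0,0,0.3,0],
    [0,0,0,0,0],
    [1,0,0,0,0],
    [1,0,0,0,0],
    [1,0,0,0,0],
    [1,0,0,0,0],
    [1,0,0,0,0],
    [1,0,0,0,0],
    [1,0,0,0,0]
  ],
  "force": 30
}}

```text
time: 5.47
ee_pos: [0.47, -0.3187, 0.0681]
eef_rot: [1.0, 0.006, 0.01, 0.011]
ft_force: [-0.7, -0.4, -0.6]
width: 0.008
```

```bash
python3 go.py .4936 -.0318 .2 -4.43
```

```text
t 5.47 pos [ 0.47   -0.3187  0.0681] ang 0.71 tilt [ 0.019 -0.022 -1.   ] w 0.008 f [-0.7 -0.4 -0.6] q7 [0.93 0.35]
turn units 1.03 shift units now [ 0.99 -9.45 -4.59] after turn [ 0.14 -9.5  -4.59]
```

{"op": "carry_out", "data": {
  "rows": [
    [1,0,0,-0.3,0],
    [1,0,0,-0.6,0],
    [1,0,0,-0.8,0],
    [1,0,0,-0.8,0],
    [1,0,0,-0.8,0],
    [1,0,0,-0.8,0],
    [1,0,0,-0.6,0.3],
    [1,0,0,0,0.3]
  ]
}}

```text
time: 6.13
ee_pos: [0.4656, -0.3131, 0.2171]
eef_rot: [1.0, -0.019, 0.008, 0.009]
ft_force: [0.3, -0.1, -1.7]
width: 0.0075
```

```bash
python3 go.py .4936 -.042 .2 -4.43
```

```text
t 6.13 pos [ 0.4656 -0.3131  0.2171] ang -2.22 tilt [ 0.015 -0.018 -1.   ] w 0.0075 f [ 0.3 -0.1 -1.7] q7 [0.96 0.37]
turn units 0.44 shift units now [ 0.57 -9.08  0.42] after turn [ 0.22 -9.09  0.42]
```

{"op": "carry_out", "data": {
  "rows": [
    [1,0,-0.4,0,0.2],
    [1,0,-0.8,0,0.2],
    [1,0.05,-0.9,0,0],
    [1,0.05,-0.9,0,0],
    [1,0.05,-0.9,0,0],
    [1,0.05,-0.9,0,0],
    [1,0,-0.9,0,0],
    [1,0,-0.9,0,0],
    [1,0,-0.9,0,0],
    [1,0,-0.7,0,0],
    [1,0,-0.4,0,0],
    [1,0,0,0,0]
  ]
}}

```text
time: 7.13
ee_pos: [0.4878, -0.0445, 0.2078]
eef_rot: [0.999, -0.043, 0.005, 0.009]
ft_force: [-0.4, -1.0, -1.2]
width: 0.0075
```

```bash
python3 go.py .4936 -.042 .12 -4.43
python3 - <<'E'
from h import *
im=camera("top")
print([(np.round(d["xy"],1),round(d["conf"],2)) for d in pinpoint("tray","top")][:2])
cv2.imwrite("pics/t2.png",cv2.convertScaleAbs(cv2.resize(im[140:300,230:430],None,fx=3.5,fy=3.5,interpolation=cv2.INTER_CUBIC),alpha=1.7,beta=10))
E
```

```text
t 7.13 pos [ 0.4878 -0.0445  0.2078] ang -4.91 tilt [ 0.01  -0.018 -1.   ] w 0.0075 f [-0.4 -1.  -1.2] q7 [ 0.69 -0.16]
turn units -0.1 shift units now [ 0.15 -0.15  2.93] after turn [ 0.16 -0.15  2.93]
[]
```

View pics/t2.png

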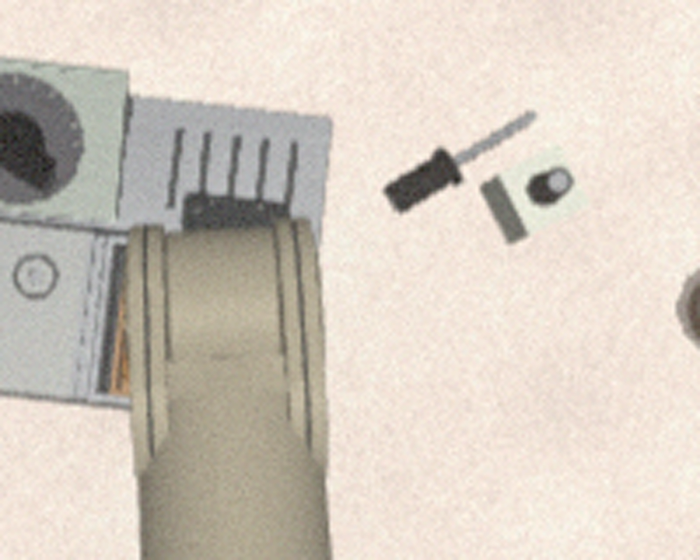

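Run:
```python
from h import *
# tray's left rim in the last top crop
for p in((118,280),(110,385)): print(onz("top",(230+p[0]/3.5,140+p[1]/3.5),.183))
im=camera("side")
m=silhouettes("tray","side");print(m[0]["conf"],m[0]["box"])
for d in m[:1]:
    ys,xs=np.nonzero(d["mask"]);print(xs.min(),xs.max(),ys.min(),ys.max())
cv2.imwrite("pics/s2.png",cv2.convertScaleAbs(cv2.resize(im[140:290,200:380],None,fx=4,fy=4,interpolation=cv2.INTER_CUBIC),alpha=1.6,beta=10))
```

```text
[0.52660377 0.0381193  0.183     ]
[0.4437964  0.04178905 0.183     ]
0.61 [269.9, 202.3, 41.5, 45.7]
249 288 180 224
```

View pics/s2.png

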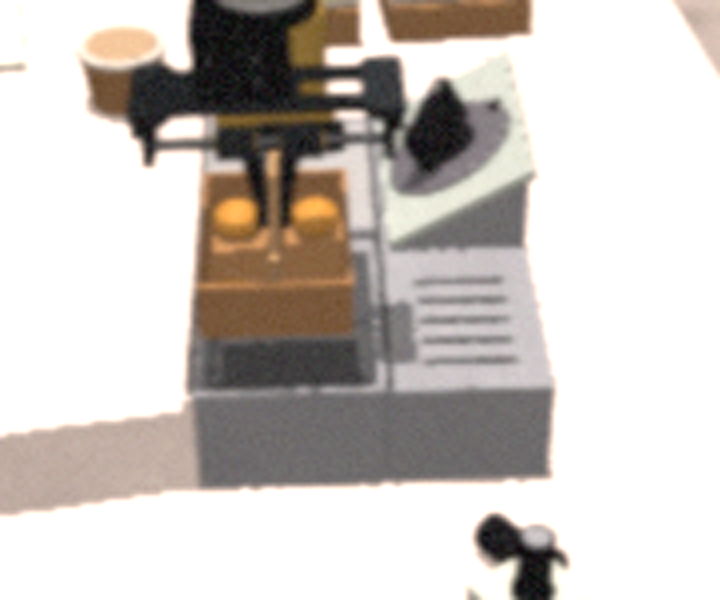

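```bash
python3 - <<'E'
from h import *
for p,z in(((203,337),.140),((353,335),.140),((197,290),.185),((353,285),.185)): print(onz("side",(200+p[0]/4,140+p[1]/4),z))
E
python3 go.py .4936 -.042 .12 -4.43
```

```text
[ 0.43182551 -0.1109958   0.14      ]
[ 0.53801348 -0.12279662  0.14      ]
[ 0.43010784 -0.11523828  0.185     ]
[ 0.53819158 -0.12378435  0.185     ]
t 7.33 pos [ 0.4878 -0.0492  0.2079] ang -5.23 tilt [ 0.01  -0.019 -1.   ] w 0.0073 f [-0.4 -1.1 -2.6] q7 [ 0.69 -0.15]
turn units -0.16 shift units now [ 0.14 -0.31  2.93] after turn [ 0.14 -0.31  2.93]
```

{"op": "carry_out", "data": {
  "rows": [
    [1,0.13,-0.3,0,-0.1],
    [1,0,0,0.3,0],
    [1,0,0,0.6,0],
    [1,0,0,0.6,0],
    [1,0,0,0.3,0],
    [1,0,0,0,0],
    [1,0,0,0,0]
  ]
}}

```text
time: 7.92
ee_pos: [0.4937, -0.0457, 0.1495]
eef_rot: [0.999, -0.045, 0.005, 0.009]
ft_force: [0.1, 0.0, -1.3]
width: 0.0075
```

```bash
python3 go.py .492 -.040 .086 -4.43
```

```text
t 7.92 pos [ 0.4937 -0.0457  0.1495] ang -5.13 tilt [ 0.009 -0.019 -1.   ] w 0.0075 f [ 0.1  0.  -1.3] q7 [ 0.66 -0.21]
turn units -0.14 shift units now [-0.1  -0.22  2.11] after turn [-0.09 -0.22  2.11]
```

{"op": "carry_out", "data": {
  "rows": [
    [1,-0.08,-0.28,0,-0.15],
    [1,0,0,0.4,0],
    [1,0,0,0.5,0],
    [1,0,0,0.5,0],
    [1,0,0,0.3,0],
    [1,0,0,0,0],
    [1,0,0,0,0]
  ]
}}

```text
time: 8.5
ee_pos: [0.4947, -0.0365, 0.0978]
eef_rot: [0.999, -0.037, 0.008, 0.01]
ft_force: [0.1, 0.2, -0.2]
width: 0.0075
```

```bash
python3 go.py .492 -.040 .086 -4.43
```

```text
t 8.5 pos [ 0.4947 -0.0365  0.0978] ang -4.23 tilt [ 0.015 -0.02  -1.   ] w 0.0075 f [ 0.1  0.2 -0.2] q7 [ 0.63 -0.27]
turn units 0.04 shift units now [-0.09  0.12  0.4 ] after turn [-0.09  0.12  0.4 ]
```

{"op": "carry_out", "data": {
  "rows": [
    [1,-0.08,0.12,0,0],
    [1,0,0,0.2,0],
    [1,0,0,0.2,0],
    [1,0,0,0.1,0],
    [1,0,0,0,0]
  ]
}}

```text
time: 8.92
ee_pos: [0.4939, -0.0406, 0.0868]
eef_rot: [0.999, -0.037, 0.01, 0.011]
ft_force: [-0.8, 0.1, -1.4]
width: 0.0078
```

```bash
python3 go.py .492 -.040 .086 -4.43;python3 - <<'E'
from h import *
im=camera("side")
cv2.imwrite("pics/s3.png",cv2.convertScaleAbs(cv2.resize(im[160:270,220:350],None,fx=5,fy=5,interpolation=cv2.INTER_CUBIC),alpha=1.6,beta=10))
E
```

```text
t 8.92 pos [ 0.4939 -0.0406  0.0868] ang -4.25 tilt [ 0.019 -0.023 -1.   ] w 0.0078 f [-0.8  0.1 -1.4] q7 [ 0.63 -0.27]
turn units 0.04 shift units now [-0.06 -0.02  0.03] after turn [-0.06 -0.02  0.03]
```

View pics/s3.png

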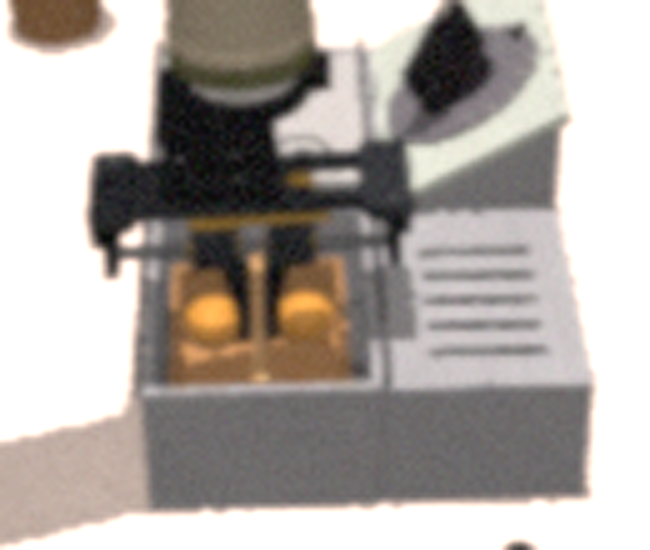

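The tray is inside the well with its rim below the warmer's rim. I lower it the last bit, then release.

{"op": "carry_out", "data": {
  "rows": [
    [1,0,0,0.15,0],
    [1,0,0,0.1,0],
    [1,0,0,0,0]
  ]
}}

```text
time: 9.22
ee_pos: [0.4948, -0.0409, 0.084]
eef_rot: [0.999, -0.037, 0.01, 0.013]
ft_force: [-0.0, 0.2, -0.2]
width: 0.0077
```

{"op": "carry_out", "data": {
  "rows": [
    [0.3,0,0,0,0],
    [0.3,0,0,0,0],
    [0.3,0,0,0,0],
    [0.3,0,0,0,0],
    [0.3,0,0,-0.3,0],
    [0.3,0,0,-0.6,0],
    [0.3,0,0,-0.8,0],
    [0.3,0,0,-0.8,0],
    [0.3,0,0,-0.8,0],
    [0.3,0,0,-0.8,0],
    [0.3,0,0,-0.3,0],
    [0.3,0,0,0,0]
  ]
}}

```text
time: 10.22
ee_pos: [0.4915, -0.0365, 0.223]
eef_rot: [0.999, -0.037, 0.01, 0.012]
ft_force: [0.3, -0.5, -0.1]
width: 0.0305
```

```bash
python3 go.py .5 .19 .2 85.6
```

```text
t 10.22 pos [ 0.4915 -0.0365  0.223 ] ang -4.21 tilt [ 0.019 -0.025 -1.   ] w 0.0305 f [ 0.3 -0.5 -0.1] q7 [ 0.68 -0.16]
turn units -17.96 shift units now [-0.29 -7.57  0.59] after turn [ 7.57 -0.31  0.59]
```

{"op": "carry_out", "data": {
  "rows": [
    [0.3,0,0,0,-1],
    [0,0,0,0,-1],
    [-0.4,0,0,0,-1],
    [-0.4,0,0,0,-1],
    [-0.4,0,0,0,-1],
    [-0.4,0,0,0,-1],
    [-0.4,0,0,0,-1],
    [-0.4,0,0,0,-1],
    [-0.4,0,0,0,-1],
    [-0.4,0,0,0,-1],
    [-0.4,0,0,0,-1],
    [-0.4,0,0,0,-1],
    [-0.4,0,0,0,-1],
    [-0.4,0,0,0,-1],
    [-0.4,0,0,0,-1],
    [-0.4,0,0,0,-1],
    [-0.4,0,0,0,-0.8],
    [-0.4,0,0,0,-0.3],
    [-0.4,0,0,0,0]
  ]
}}

```text
time: 11.8
ee_pos: [0.4828, -0.0367, 0.2017]
eef_rot: [0.733, 0.68, -0.008, 0.005]
ft_force: [0.0, -0.5, -0.1]
width: 0.0612
```

```bash
python3 go.py .512 .193 .2 85.57;python3 - <<'E'
from h import *
camera("top");camera("side")
a=pinpoint("cover_handle","top");b=pinpoint("port","top");s=pinpoint("cover_handle","side")
for n,l,z in(("h",a,.119),("p",b,.101)):
    for d in l[:2]: print(n,d["conf"],d["xy"],onz("top",d["xy"],z))
for d in s[:2]: print("side",d["conf"],d["xy"],onz("side",d["xy"],.119))
E
```

```text
t 11.8 pos [ 0.4828 -0.0367  0.2017] ang 85.71 tilt [-0.005 -0.018 -1.   ] w 0.0612 f [ 0.  -0.5 -0.1] q7 [0.77 1.39]
turn units 0.03 shift units now [ 7.71  0.4  -0.09] after turn [ 7.71  0.38 -0.09]
h 0.64 [213.9, 221.2] [0.52398818 0.18744825 0.119     ]
p 0.79 [239.2, 220.1] [0.53048075 0.11552624 0.101     ]
side 0.66 [269.6, 174.5] [0.51104374 0.18697257 0.119     ]
side 0.6 [274.9, 237.1] [ 0.49643706 -0.15155729  0.119     ]
```

{"op": "carry_out", "data": {
  "rows": [
    [-0.4,0.5,0,0,0],
    [-0.4,0.9,0.05,0,0],
    [-0.4,0.9,0.05,0,0],
    [-0.4,0.9,0.05,0,0],
    [-0.4,0.9,0.05,0,0],
    [-0.4,0.9,0.05,0,0],
    [-0.4,0.9,0.05,0,0],
    [-0.4,0.9,0.05,0,0],
    [-0.4,0.6,0,0,0],
    [-0.4,0.2,0,0,0],
    [-0.4,0,0,0,0]
  ]
}}

```text
time: 12.97
ee_pos: [0.5145, 0.1972, 0.1975]
eef_rot: [0.739, 0.673, -0.007, 0.006]
ft_force: [0.7, -0.1, 0.5]
width: 0.0607
```

```bash
python3 go.py .512 .191 .12 85.57
```

```text
t 12.97 pos [0.5145 0.1972 0.1975] ang 84.68 tilt [-0.002 -0.018 -1.   ] w 0.0607 f [ 0.7 -0.1  0.5] q7 [0.33 0.8 ]
turn units -0.18 shift units now [-0.17 -0.06  2.59] after turn [-0.17 -0.06  2.59]
```

{"op": "carry_out", "data": {
  "rows": [
    [-0.4,-0.15,-0.06,0.3,-0.15],
    [-0.4,0,0,0.6,0],
    [-0.4,0,0,0.6,0],
    [-0.4,0,0,0.5,0],
    [-0.4,0,0,0.25,0],
    [-0.4,0,0,0,0]
  ]
}}

```text
time: 13.47
ee_pos: [0.5125, 0.1811, 0.1252]
eef_rot: [0.736, 0.676, -0.008, 0.008]
ft_force: [0.1, 0.1, 0.0]
width: 0.0612
```

```bash
python3 go.py .512 .191 .12 85.57
```

```text
t 13.47 pos [0.5125 0.1811 0.1252] ang 85.13 tilt [-0.002 -0.023 -1.   ] w 0.0612 f [0.1 0.1 0. ] q7 [0.33 0.79]
turn units -0.09 shift units now [ 0.33 -0.05  0.17] after turn [ 0.33 -0.04  0.17]
```

{"op": "carry_out", "data": {
  "rows": [
    [-0.4,0.28,0,0,0],
    [-0.4,0,0,0.12,0],
    [-0.4,0,0,0,0],
    [1,0,0,0,0],
    [1,0,0,0,0],
    [1,0,0,0,0],
    [1,0,0,0,0],
    [1,0,0,0,0],
    [1,0,0,0,0],
    [1,0,0,0,0]
  ],
  "force": 25
}}

```text
time: 14.3
ee_pos: [0.5151, 0.1887, 0.1242]
eef_rot: [0.737, 0.676, -0.007, 0.009]
ft_force: [0.1, 1.6, -1.9]
width: 0.0219
```

```bash
python3 go.py .4965 -.009 .12 85.57
```

```text
t 14.3 pos [0.5151 0.1887 0.1242] ang 85.0 tilt [ 0.003 -0.023 -1.   ] w 0.0219 f [ 0.1  1.6 -1.9] q7 [0.31 0.77]
turn units -0.11 shift units now [-6.61 -0.05  0.29] after turn [-6.61 -0.11  0.29]
```

Still closing (22 mm); give it a few more periods.

{"op": "carry_out", "data": {
  "rows": [
    [1,0,0,0,0],
    [1,0,0,0,0],
    [1,0,0,0,0]
  ]
}}

```text
time: 14.55
ee_pos: [0.5151, 0.1893, 0.1242]
eef_rot: [0.737, 0.676, -0.006, 0.009]
ft_force: [0.9, -0.1, -0.4]
width: 0.0117
```

```bash
python3 go.py .4965 -.009 .12 85.57
```

```text
t 14.55 pos [0.5151 0.1893 0.1242] ang 85.03 tilt [ 0.003 -0.021 -1.   ] w 0.0117 f [ 0.9 -0.1 -0.4] q7 [0.31 0.77]
turn units -0.11 shift units now [-6.64 -0.05  0.28] after turn [-6.63 -0.11  0.28]
```

{"op": "carry_out", "data": {
  "rows": [
    [1,-0.2,0,0,0],
    [1,-0.4,0,0.01,0],
    [1,-0.5,0,0.01,0],
    [1,-0.6,0,0.01,0],
    [1,-0.6,0,0.01,0],
    [1,-0.6,0,0.01,0],
    [1,-0.6,0,0.01,0],
    [1,-0.6,0,0.01,0],
    [1,-0.5,0,0.01,0],
    [1,-0.3,0,0,0],
    [1,-0.2,0,0,0],
    [1,0,0,0,0]
  ]
}}

```text
time: 15.55
ee_pos: [0.5013, 0.0314, 0.1242]
eef_rot: [0.737, 0.676, -0.002, 0.007]
ft_force: [2.4, -1.1, -1.8]
width: 0.0118
```

```bash
python3 go.py .4965 -.009 .12 85.57
```

```text
t 15.55 pos [0.5013 0.0314 0.1242] ang 85.09 tilt [ 0.006 -0.013 -1.   ] w 0.0118 f [ 2.4 -1.1 -1.8] q7 [0.64 1.13]
turn units -0.1 shift units now [-1.35 -0.05  0.16] after turn [-1.35 -0.06  0.16]
```

{"op": "carry_out", "data": {
  "rows": [
    [1,-0.3,0,0,0],
    [1,-0.4,0,0,0],
    [1,-0.3,0,0,0],
    [1,-0.25,0,0,0],
    [1,-0.25,0,0,0],
    [1,-0.25,0,0,0],
    [1,-0.25,0,0,0]
  ]
}}

```text
time: 16.13
ee_pos: [0.499, 0.0033, 0.1241]
eef_rot: [0.727, 0.686, 0.015, -0.005]
ft_force: [6.1, 25.8, -10.7]
width: 0.0118
```

```bash
python3 go.py .4965 -.009 .12 85.57
```

```text
t 16.13 pos [0.499  0.0033 0.1241] ang 86.72 tilt [ 0.016  0.028 -0.999] w 0.0118 f [  6.1  25.8 -10.7] q7 [0.73 1.27]
turn units 0.23 shift units now [-0.42 -0.06  0.12] after turn [-0.42 -0.05  0.12]
```

{"op": "carry_out", "data": {
  "rows": [
    [1,0,0,0,0],
    [0.4,0,0,0,0],
    [0.2,0,0,0,0],
    [0,0,0,0,0],
    [0,0,0,0,0],
    [0,0,0,-0.3,0],
    [0,0,0,-0.7,0],
    [-0.2,0,0,-0.8,0],
    [-0.2,0,0,-0.8,0],
    [-0.2,0,0,-0.8,0],
    [-0.2,0,0,-0.5,0],
    [-0.2,0,0,0,0]
  ]
}}

```text
time: 17.13
ee_pos: [0.4954, 0.0007, 0.2495]
eef_rot: [0.726, 0.688, 0.014, -0.006]
ft_force: [0.2, 0.9, -0.5]
width: 0.0517
```

```bash
python3 go.py .627 -.3235 .22 60
```

```text
t 17.13 pos [0.4954 0.0007 0.2495] ang 86.96 tilt [ 0.012  0.027 -1.   ] w 0.0517 f [ 0.2  0.9 -0.5] q7 [0.81 1.39]
turn units 5.39 shift units now [-10.58   4.94   0.74] after turn [-7.19  9.21  0.74]
```

{"op": "carry_out", "data": {
  "rows": [
    [-0.2,-0.4,0.2,0,0],
    [-0.2,-0.8,0.37,0,0],
    [-0.2,-0.9,0.42,0,0],
    [-0.2,-0.9,0.42,0,0],
    [-0.2,-0.9,0.42,0,0],
    [-0.2,-0.9,0.42,0,0],
    [-0.2,-0.9,0.42,0,0],
    [-0.2,-0.9,0.42,0,0],
    [-0.2,-0.9,0.42,0,0],
    [-0.2,-0.7,0.33,0,0],
    [-0.2,-0.4,0.2,0,0],
    [-0.2,0,0,0,0]
  ]
}}

```text
time: 18.13
ee_pos: [0.6034, -0.2881, 0.2332]
eef_rot: [0.727, 0.687, 0.007, -0.008]
ft_force: [-0.6, 0.0, -0.3]
width: 0.0524
```

```bash
python3 go.py .627 -.324 .105 86
python3 - <<'E'
from h import *
im=camera("side")
for q,z in(("probe_head",.110),("probe_collar",.08),("stand",0),("port",.101),("cover_handle",.119)):
    for d in pinpoint(q,"side")[:2]: print(q,round(d["conf"],2),d["xy"].__repr__(),onz("side",d["xy"],z).round(4))
im2=camera("top")
for q,z in(("probe_head",.110),("port",.101),("cover_handle",.119)):
    for d in pinpoint(q,"top")[:2]: print("top",q,round(d["conf"],2),onz("top",d["xy"],z).round(4))
a=cv2.resize(im2[150:270,190:340],(400,320),interpolation=cv2.INTER_CUBIC);b=cv2.resize(im[220:340,290:440],(400,320),interpolation=cv2.INTER_CUBIC)
cv2.imwrite("pics/c4.png",cv2.convertScaleAbs(np.hstack([a,b]),alpha=1.6,beta=10))
E
```

```text
t 18.13 pos [ 0.6034 -0.2881  0.2332] ang 86.72 tilt [-0.001  0.021 -1.   ] w 0.0524 f [-0.6  0.  -0.3] q7 [0.87 1.69]
turn units 0.14 shift units now [-1.24  0.86  4.25] after turn [-1.22  0.88  4.25]
probe_head 0.7 [334.1, 276.7] [ 0.631  -0.3156  0.11  ]
probe_head 0.63 [328.5, 273.7] [ 0.6191 -0.3034  0.11  ]
probe_collar 0.68 [333.7, 289.5] [ 0.6284 -0.3309  0.08  ]
probe_collar 0.54 [338.9, 282.9] [ 0.6466 -0.3103  0.08  ]
stand 0.93 [329.3, 309.1] [ 0.6222 -0.3257  0.    ]
port 0.9 [281.8, 224.0] [ 0.5245 -0.0722  0.101 ]
cover_handle 0.64 [273.1, 202.2] [0.5074 0.0188 0.119 ]
top probe_head 0.58 [ 0.6167 -0.198   0.11  ]
top port 0.93 [ 0.5107 -0.0807  0.101 ]
top cover_handle 0.71 [ 0.5083 -0.005   0.119 ]
```

View pics/c4.png

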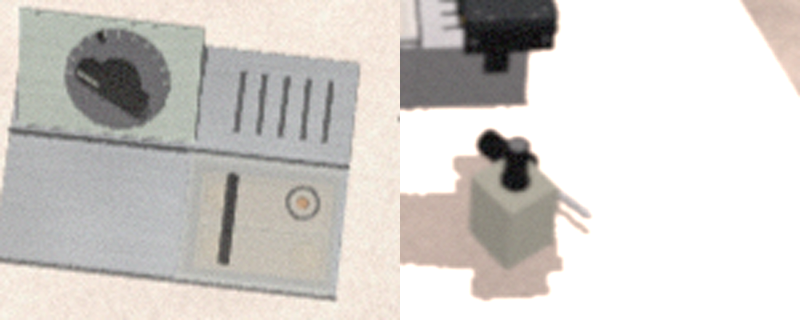

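{"op": "carry_out", "data": {
  "rows": [
    [-0.6,-0.6,0.43,0,0],
    [-0.6,-0.6,0.43,0,0],
    [-0.6,0,0,0.3,0],
    [-0.6,0,0,0.6,0],
    [-0.6,0,0,0.3,0],
    [-0.6,0,0,0,0]
  ]
}}

```text
time: 19.13
ee_pos: [0.6294, -0.3187, 0.2002]
eef_rot: [0.724, 0.69, 0.008, -0.005]
ft_force: [-0.6, -0.0, 0.8]
width: 0.0693
```

```bash
python3 go.py .627 -.324 .105 86
python3 - <<'E'
from h import *
for p in((303,203),(233,175),(223,263)): 
    px=(190+p[0]*.375,150+p[1]*.375);print(onz("top",px,.101 if p[0]>300 else .131).round(4))
E
```

```text
t 19.13 pos [ 0.6294 -0.3187  0.2002] ang 87.19 tilt [ 0.004  0.018 -1.   ] w 0.0693 f [-0.6 -0.   0.8] q7 [0.85 1.72]
turn units 0.24 shift units now [-0.24 -0.08  3.17] after turn [-0.24 -0.08  3.17]
[ 0.5176 -0.0765  0.101 ]
[0.5442 0.0017 0.131 ]
[0.4486 0.0098 0.131 ]
```

{"op": "carry_out", "data": {
  "rows": [
    [-0.6,-0.25,-0.08,0.2,0.1],
    [-0.6,0,0,0.5,0],
    [-0.6,0,0,0.5,0],
    [-0.6,0,0,0.3,0],
    [-0.6,0,0,0,0]
  ]
}}

```text
time: 19.55
ee_pos: [0.6261, -0.3262, 0.1555]
eef_rot: [0.728, 0.686, 0.008, -0.004]
ft_force: [-0.5, 0.6, -0.5]
width: 0.0696
```

```bash
python3 go.py .627 -.324 .105 86
python3 - <<'E'
from h import *
im=camera("side")
cv2.imwrite("pics/s5.png",cv2.convertScaleAbs(cv2.resize(im[220:340,270:410],None,fx=5,fy=5,interpolation=cv2.INTER_CUBIC),alpha=1.6,beta=10))
E
```

```text
t 19.55 pos [ 0.6261 -0.3262  0.1555] ang 86.62 tilt [ 0.006  0.016 -1.   ] w 0.0696 f [-0.5  0.6 -0.5] q7 [0.86 1.7 ]
turn units 0.12 shift units now [0.05 0.02 1.69] after turn [0.05 0.01 1.69]
```

View pics/s5.png

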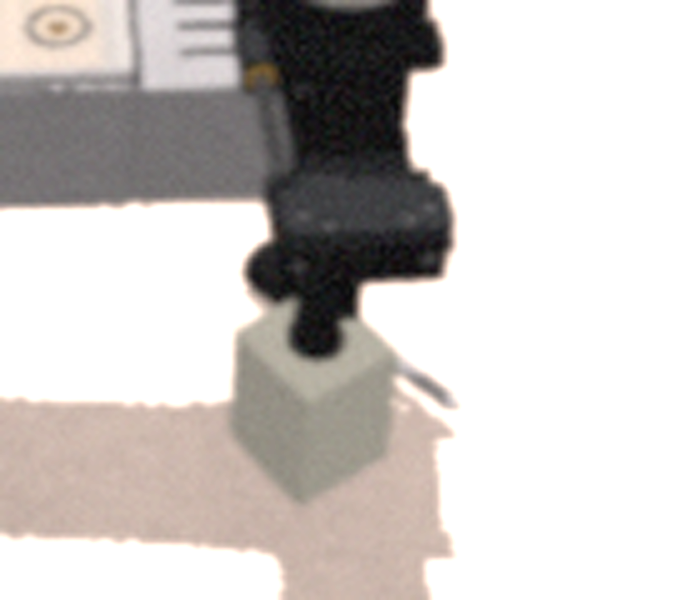

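The collar shows at crop (315,343), the centre of the stand's top face, in line with the tool to within about 3 mm. The look-alike lies behind the stand, clear of it. I descend and grasp.

{"op": "carry_out", "data": {
  "rows": [
    [-0.6,0.02,0.03,0.3,0],
    [-0.6,0,0,0.5,0],
    [-0.6,0,0,0.5,0],
    [-0.6,0,0,0.2,0],
    [-0.6,0,0,0,0]
  ]
}}

```text
time: 20.02
ee_pos: [0.6291, -0.3256, 0.1109]
eef_rot: [0.728, 0.686, 0.009, -0.001]
ft_force: [-0.4, -0.3, 0.1]
width: 0.0696
```

```bash
python3 go.py .627 -.326 .105 86
```

```text
t 20.02 pos [ 0.6291 -0.3256  0.1109] ang 86.59 tilt [ 0.011  0.014 -1.   ] w 0.0696 f [-0.4 -0.3  0.1] q7 [0.85 1.69]
turn units 0.12 shift units now [-0.02 -0.07  0.19] after turn [-0.02 -0.07  0.19]
```

{"op": "carry_out", "data": {
  "rows": [
    [-0.6,0,-0.06,0.15,0],
    [0,0,0,0,0],
    [1,0,0,0,0],
    [1,0,0,0,0],
    [1,0,0,0,0],
    [1,0,0,0,0],
    [1,0,0,0,0],
    [1,0,0,0,0],
    [1,0,0,0,0]
  ],
  "force": 20
}}

```text
time: 20.77
ee_pos: [0.6284, -0.3257, 0.1085]
eef_rot: [0.728, 0.686, 0.009, 0.0]
ft_force: [0.2, 0.2, 0.2]
width: 0.0244
```

```bash
python3 go.py .518 -.0763 .25 86
```

```text
t 20.77 pos [ 0.6284 -0.3257  0.1085] ang 86.58 tilt [ 0.014  0.012 -1.   ] w 0.0244 f [0.2 0.2 0.2] q7 [0.86 1.69]
turn units 0.12 shift units now [ 8.14 -4.11 -4.67] after turn [ 8.1  -4.19 -4.67]
```

{"op": "carry_out", "data": {
  "rows": [
    [1,0,0,-0.2,0],
    [1,0,0,-0.5,0],
    [1,0,0,-0.8,0],
    [1,0,0,-0.8,0],
    [1,0,0,-0.8,0],
    [1,0,0,-0.8,0],
    [1,0,0,-0.7,0],
    [1,0,0,-0.4,0],
    [1,0,0,0,0]
  ]
}}

```text
time: 21.52
ee_pos: [0.6257, -0.3266, 0.274]
eef_rot: [0.727, 0.686, 0.011, 0.001]
ft_force: [0.7, -0.3, 1.0]
width: 0.0237
```

```bash
python3 go.py .518 -.0763 .25 86
```

```text
t 21.52 pos [ 0.6257 -0.3266  0.274 ] ang 86.66 tilt [ 0.018  0.013 -1.   ] w 0.0237 f [ 0.7 -0.3  1. ] q7 [0.85 1.74]
turn units 0.13 shift units now [ 8.11 -4.08  0.85] after turn [ 8.06 -4.18  0.85]
```

{"op": "carry_out", "data": {
  "rows": [
    [1,0.4,-0.2,0,0],
    [1,0.75,-0.37,0,0],
    [1,0.85,-0.43,0,0],
    [1,0.85,-0.43,0,0],
    [1,0.85,-0.43,0,0],
    [1,0.85,-0.43,0,0],
    [1,0.85,-0.43,0,0],
    [1,0.85,-0.43,0,0],
    [1,0.85,-0.43,0,0],
    [1,0.5,-0.25,0,0],
    [1,0.3,-0.15,0,0],
    [1,0,0,0,0],
    [1,0,0,0,0]
  ]
}}

```text
time: 22.6
ee_pos: [0.5129, -0.0721, 0.2744]
eef_rot: [0.728, 0.686, 0.009, 0.003]
ft_force: [0.5, -1.2, -0.8]
width: 0.0235
```

```bash
python3 go.py .518 -.0763 .23 86
python3 - <<'E'
from h import *
im=camera("side"); s=read_state()
for q in("probe","probe_collar","probe_head","port"):
    for d in pinpoint(q,"side")[:2]: print(q,round(d["conf"],2),np.round(d["xy"],1))
e=s["ee_pos"];M=R.from_quat(s["eef_rot"]).as_matrix()
print("exp tip",proj("side",e+M[:,2]*.0985),"collar",proj("side",e+M[:,2]*.0285),"port",proj("side",[.518,-.0763,.101]),"pos",e)
cv2.imwrite("pics/s6raw.png",im)
E
```

```text
t 22.6 pos [ 0.5129 -0.0721  0.2744] ang 86.57 tilt [ 0.017  0.007 -1.   ] w 0.0235 f [ 0.5 -1.2 -0.8] q7 [0.87 1.49]
turn units 0.11 shift units now [-0.14  0.15  1.48] after turn [-0.14  0.15  1.48]
probe 0.58 [359.5 301. ]
probe 0.38 [274.5 205.7]
probe_collar 0.73 [340.  282.5]
probe_head 0.63 [328.9 274. ]
probe_head 0.52 [276.3 173.8]
port 0.71 [280.4 225.6]
port 0.34 [277.5 175.8]
exp tip [277.99504577 203.75646552] collar [277.07134562 183.50373335] port [279.77709317 225.01787025] pos [ 0.51307135 -0.07220968  0.274407  ]
```

{"op": "carry_out", "data": {
  "rows": [
    [1,-0.15,0.11,0,0],
    [1,0,0,0.4,0],
    [1,0,0,0.6,0],
    [1,0,0,0.5,0],
    [1,0,0,0.3,0],
    [1,0,0,0,0],
    [1,0,0,0,0]
  ]
}}

```text
time: 23.43
ee_pos: [0.5181, -0.081, 0.214]
eef_rot: [0.73, 0.683, 0.009, 0.001]
ft_force: [-0.7, 0.5, -0.7]
width: 0.0234
```

```bash
python3 go.py .516 -.077 .211 86
python3 - <<'E'
from h import *
im=camera("side"); s=read_state()
e=s["ee_pos"];M=R.from_quat(s["eef_rot"]).as_matrix()
f=lambda p:(np.array(p)-[240,175])*8
print("crop: exp tip",f(proj("side",e+M[:,2]*.0985)),"collar",f(proj("side",e+M[:,2]*.0285)),"port",f(proj("side",[.518,-.0763,.101])),"x+5mm,y+5mm,z+5mm",f(proj("side",[.523,-.0763,.101])),f(proj("side",[.518,-.0713,.101])),f(proj("side",[.518,-.0763,.106])),"pos",e)
cv2.imwrite("pics/s6.png",cv2.convertScaleAbs(cv2.resize(im[175:245,240:325],None,fx=8,fy=8,interpolation=cv2.INTER_CUBIC),alpha=1.9,beta=20))
E
```

```text
t 23.43 pos [ 0.5181 -0.081   0.214 ] ang 86.19 tilt [ 0.015  0.011 -1.   ] w 0.0234 f [-0.7  0.5 -0.7] q7 [0.85 1.46]
turn units 0.04 shift units now [ 0.13 -0.08  0.1 ] after turn [ 0.13 -0.08  0.1 ]
crop: exp tip [322.65014901 374.8837118 ] collar [316.52356909 222.13662038] port [318.21674535 400.142962  ] x+5mm,y+5mm,z+5mm [331.5077759  399.04820021] [316.79115438 391.93130168] [317.96889443 389.61909584] pos [ 0.5180629  -0.08103712  0.21408386]
```

View pics/s6.png

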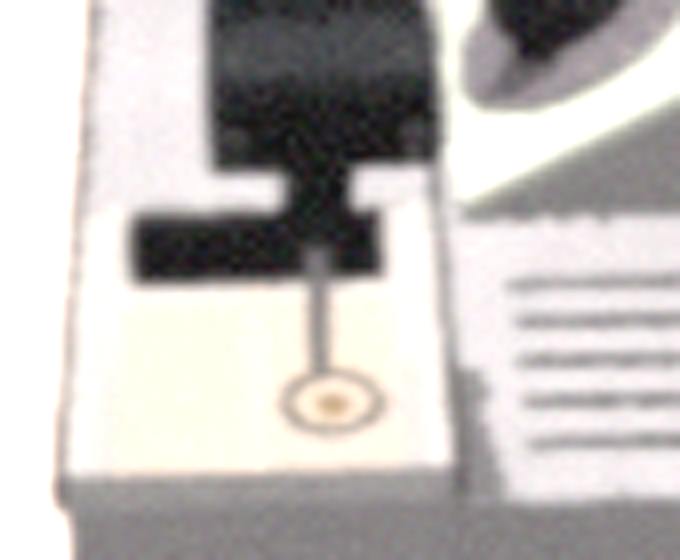

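The tip is at crop (320,372) and the hole at (332,402), so the tip has to go about 4 mm further in +x. I trust this same-image measure over the top view, where a pixel is about 3 mm.

{"op": "carry_out", "data": {
  "rows": [
    [1,0.03,0.14,0,0],
    [1,0,0,0,0]
  ]
}}

```text
time: 23.65
ee_pos: [0.5231, -0.0807, 0.2152]
eef_rot: [0.73, 0.683, 0.01, 0.002]
ft_force: [-0.6, 0.2, -0.0]
width: 0.0236
```

```bash
python3 go.py .5223 -.0802 .13 86
```

```text
t 23.65 pos [ 0.5231 -0.0807  0.2152] ang 86.16 tilt [ 0.016  0.011 -1.   ] w 0.0236 f [-0.6  0.2 -0. ] q7 [0.85 1.45]
turn units 0.03 shift units now [-0.02 -0.07  2.84] after turn [-0.02 -0.07  2.84]
```

{"op": "carry_out", "data": {
  "rows": [
    [1,0.03,-0.02,0.15,0],
    [1,0.02,0,0.2,0],
    [1,0,0,0.2,0],
    [1,0,0,0,0]
  ]
}}

```text
time: 23.98
ee_pos: [0.5242, -0.0786, 0.1987]
eef_rot: [0.73, 0.683, 0.011, 0.003]
ft_force: [-0.0, 0.3, -0.7]
width: 0.0231
```

```bash
python3 go.py .5223 -.0802 .13 86
```

```text
t 23.98 pos [ 0.5242 -0.0786  0.1987] ang 86.18 tilt [ 0.019  0.01  -1.   ] w 0.0231 f [-0.   0.3 -0.7] q7 [0.84 1.44]
turn units 0.04 shift units now [-0.08 -0.1   2.29] after turn [-0.08 -0.1   2.29]
```

{"op": "carry_out", "data": {
  "rows": [
    [1,-0.04,-0.07,0,0],
    [1,0,0,0.15,0],
    [1,0,0,0.2,0],
    [1,0,0,0.2,0],
    [1,0,0,0,0]
  ]
}}

```text
time: 24.4
ee_pos: [0.5217, -0.0796, 0.1802]
eef_rot: [0.73, 0.683, 0.01, 0.003]
ft_force: [0.3, -0.7, 0.3]
width: 0.0237
```

```bash
python3 go.py .5223 -.0802 .13 86
```

```text
t 24.4 pos [ 0.5217 -0.0796  0.1802] ang 86.18 tilt [ 0.019  0.01  -1.   ] w 0.0237 f [ 0.3 -0.7  0.3] q7 [0.83 1.43]
turn units 0.04 shift units now [-0.04 -0.01  1.67] after turn [-0.04 -0.01  1.67]
```

{"op": "carry_out", "data": {
  "rows": [
    [1,0,0,0.3,0],
    [1,0,0,0.4,0],
    [1,0,0,0.3,0],
    [1,0,0,0.2,0],
    [1,0,0,0,0]
  ]
}}

```text
time: 24.82
ee_pos: [0.522, -0.0792, 0.1395]
eef_rot: [0.73, 0.683, 0.01, 0.002]
ft_force: [0.2, -0.1, -0.8]
width: 0.0237
```

```bash
python3 go.py .5223 -.0802 .13 86
```

```text
t 24.82 pos [ 0.522  -0.0792  0.1395] ang 86.17 tilt [ 0.018  0.01  -1.   ] w 0.0237 f [ 0.2 -0.1 -0.8] q7 [0.81 1.4 ]
turn units 0.03 shift units now [-0.04  0.01  0.32] after turn [-0.04  0.01  0.32]
```

{"op": "carry_out", "data": {
  "rows": [
    [1,0,0,0.15,0],
    [1,0,0,0.15,0],
    [1,0,0,0.1,0],
    [1,0,0,0.1,0]
  ]
}}

```text
time: 25.15
ee_pos: [0.5244, -0.079, 0.1271]
eef_rot: [0.73, 0.683, 0.011, 0.004]
ft_force: [-10.3, -0.2, 30.6]
width: 0.0234
```

```bash
python3 go.py .5223 -.0802 .13 86
```

```text
t 25.15 pos [ 0.5244 -0.079   0.1271] ang 86.18 tilt [ 0.021  0.008 -1.   ] w 0.0234 f [-10.3  -0.2  30.6] q7 [0.8  1.38]
turn units 0.04 shift units now [-0.04 -0.07 -0.1 ] after turn [-0.04 -0.07 -0.1 ]
```

{"op": "carry_out", "data": {
  "rows": [
    [1,0,0,-0.03,0],
    [0.2,0,0,0,0],
    [-0.2,0,0,0,0],
    [-0.3,0,0,0,0],
    [-0.3,0,0,0,0],
    [-0.3,0,0,-0.3,0],
    [-0.3,0,0,-0.7,0],
    [-0.3,0,0,-0.9,0],
    [-0.3,0,0,-0.9,0],
    [-0.3,0,0,-0.9,0],
    [-0.3,0,0,-0.6,0],
    [-0.3,0,0,0,0]
  ]
}}

```text
time: 26.15
ee_pos: [0.5207, -0.079, 0.265]
eef_rot: [0.73, 0.684, 0.011, 0.003]
ft_force: [-0.3, -0.1, 0.2]
width: 0.0568
```

```bash
python3 go.py .5223 -.0802 .13 86
python3 - <<'E'
from h import *
np.set_printoptions(precision=4,suppress=True)
s=camera("side");t=camera("top")
for c,n in((("side"),4),("top",4)):
    for q in("probe_collar","knob_grip","knob_tip","mark_tip","probe_head"):
        print(c,q,[(np.round(d["xy"],1).tolist(),round(d["conf"],2)) for d in pinpoint(q,c)][:3])
a=cv2.resize(s[150:250,240:365],(400,320),interpolation=cv2.INTER_CUBIC)
b=cv2.resize(s[150:205,290:340],(400,440),interpolation=cv2.INTER_CUBIC)[:320]
c=cv2.resize(t[145:215,190:275],(400,329),interpolation=cv2.INTER_CUBIC)[:280]
d=cv2.resize(t[200:265,250:340],(400,289),interpolation=cv2.INTER_CUBIC)[:280]
cv2.imwrite("pics/c7.png",cv2.convertScaleAbs(np.vstack([np.hstack([a,b]),np.hstack([c,d])]),alpha=1.7,beta=10))
cv2.imwrite("pics/s7raw.png",s);cv2.imwrite("pics/t7raw.png",t)
E
```

```text
t 26.15 pos [ 0.5207 -0.079   0.265 ] ang 86.3 tilt [ 0.02  0.01 -1.  ] w 0.0568 f [-0.3 -0.1  0.2] q7 [0.86 1.48]
turn units 0.06 shift units now [-0.09 -0.03  4.5 ] after turn [-0.09 -0.03  4.5 ]
side probe_collar [([338.6, 283.3], 0.76), ([279.4, 222.9], 0.68), ([306.9, 168.1], 0.6)]
side knob_grip [([308.5, 169.0], 0.61)]
side knob_tip []
side mark_tip []
side probe_head [([327.7, 276.4], 0.55), ([280.9, 216.5], 0.51), ([306.5, 375.3], 0.29)]
top probe_collar [([360.1, 183.5], 0.48)]
top knob_grip []
top knob_tip [([222.7, 169.9], 0.86)]
top mark_tip []
top probe_head [([346.2, 196.3], 0.71)]
```

View pics/c7.png

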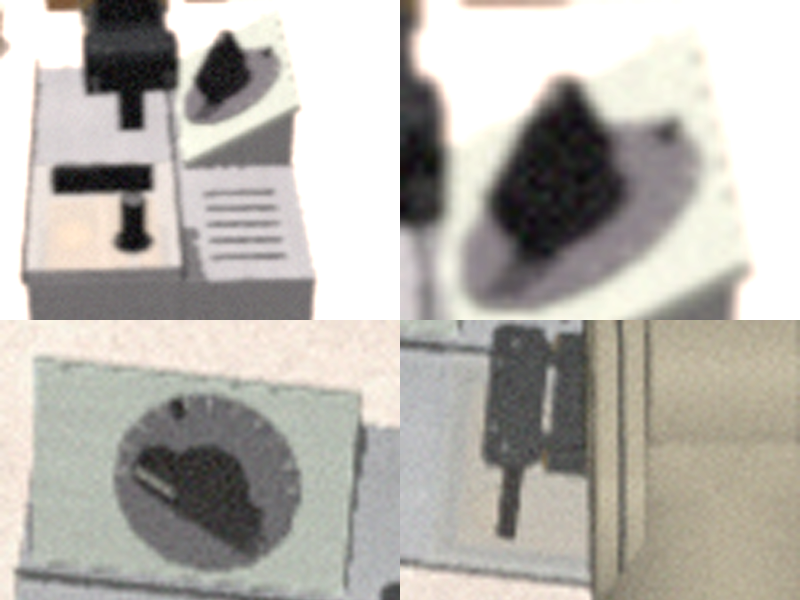

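c7 shows the probe upright in the ring with its collar on the cover (crop 133,243), the cover shut, and the tab at top crop (178,408). That was my 12th picture, so I measure from here. Next is the dial, tab and knob in rectified panel coordinates.

```bash
cat > dial.py <<'E'
from h import *
np.set_printoptions(precision=4,suppress=True)
v=[.4387+.003,-.0275-.001,-.0773];M=R.from_euler('z',v[2]).as_matrix();t=np.r_[v[:2],0]
e1=M@[np.cos(np.pi/6),0,.5];e2=M@[0,-1,0];n=M@[-.5,0,np.cos(np.pi/6)];P0=M@[.135,.185,.100]+t
def rect(c,im,h,S=2000):  # rows: slope 134->0 mm down, cols right -100..100 mm; 0.5 mm/px
    u=np.arange(-.1,.1,1/S);w=np.arange(.134,0,-1/S)
    pts=P0+h*n+u[None,:,None]*e2+w[:,None,None]*e1
    i=camera_info(c);E=np.linalg.inv(np.array(i["extrinsics"]));p=pts@E[:3,:3].T+E[:3,3]
    mx=(i["fx"]*p[...,0]/p[...,2]+i["cx"]).astype(np.float32);my=(i["fy"]*p[...,1]/p[...,2]+i["cy"]).astype(np.float32)
    return cv2.remap(im,mx,my,cv2.INTER_CUBIC)
def get(c,k=6): return np.mean([camera(c).astype(np.float32) for _ in range(k)],0).astype(np.float32)
uw=lambda x,y:(-.1+x/2000,.134-y/2000)
def analyse(c,im):
    g=cv2.cvtColor(rect(c,im,0),cv2.COLOR_BGR2GRAY)
    panel=np.percentile(g,75);m=(g<.8*panel).astype(np.uint8)
    m=cv2.morphologyEx(m,cv2.MORPH_OPEN,np.ones((9,9)))
    cs=max(cv2.findContours(m,0,2)[0],key=cv2.contourArea)
    el=cv2.fitEllipse(cv2.convexHull(cs));ct=uw(*el[0]);print(c,"panel",panel,"dial ctr",ct,"axes mm",np.array(el[1])/2)
    return g,ct
def tabknob(c,im,ct):
    g=cv2.cvtColor(rect(c,im,.004),cv2.COLOR_BGR2GRAY)
    # radial-angular profile about centre
    th=np.radians(np.arange(-150,150,1.));
    for r0,r1 in((.044,.048),(.048,.054),(.05,.056)):
        rr=np.linspace(r0,r1,8)
        x=((ct[0]+.1+rr[:,None]*np.sin(th))*2000).astype(np.float32);y=((.134-ct[1]-rr[:,None]*np.cos(th))*2000).astype(np.float32)
        p=cv2.remap(g,x,y,cv2.INTER_LINEAR).mean(0)
        if r0==.048:
            b=np.median(p);wt=np.clip(b*.85-p,0,None)*(abs(th+.35)<.35);print(c,"tab angle",(wt*th).sum()/wt.sum())
        print(c,r0,dict(zip(np.degrees(th[60:180:5]).round().astype(int).tolist(),p[60:180:5].round().astype(int).tolist())))
E
python3 - <<'E'
from dial import *
for c in("top","side"):
    im=get(c);np.save(f"pics/{c}7.npy",im);g,ct=analyse(c,im);tabknob(c,im,ct)
    # coarse ascii of the rectified dial at 5 mm
    q=cv2.resize(g,(50,33),interpolation=cv2.INTER_AREA)
    print("\n".join("".join("#" if v<45 else "+" if v<75 else "." for v in r) for r in q))
E
```

```text
top panel 103.58286 dial ctr (0.008500740051269523, 0.06557137298583986) axes mm [117.1233 118.1951]
top 0.044 {-90: 49, -85: 52, -80: 47, -75: 41, -70: 43, -65: 45, -60: 49, -55: 56, -50: 59, -45: 57, -40: 57, -35: 58, -30: 57, -25: 42, -20: 41, -15: 54, -10: 58, -5: 58, 0: 58, 5: 57, 10: 58, 15: 57, 20: 58, 25: 58}
top tab angle -0.3842978835062338
top 0.048 {-90: 58, -85: 71, -80: 61, -75: 58, -70: 64, -65: 65, -60: 58, -55: 57, -50: 68, -45: 58, -40: 57, -35: 62, -30: 59, -25: 32, -20: 24, -15: 61, -10: 58, -5: 55, 0: 72, 5: 58, 10: 57, 15: 63, 20: 60, 25: 57}
top 0.05 {-90: 60, -85: 75, -80: 64, -75: 60, -70: 66, -65: 67, -60: 58, -55: 57, -50: 73, -45: 59, -40: 58, -35: 66, -30: 60, -25: 33, -20: 22, -15: 68, -10: 58, -5: 55, 0: 77, 5: 57, 10: 56, 15: 63, 20: 61, 25: 56}
..................................................
..................................................
..................................................
......................++++++++++..................
....................+##+++++++++++................
...................++##++++++++++++...............
......
[... 3342 characters left out ...]
+++...........
...........++#####################+++++...........
.............+###########+++++++++++++............
..............+++###+++++++++++++++++.............
....................+++++.++++++++++..............
........................+++++++++++...............
...............................++.................
..................................................
..................................................
######++++++++++..................................
#################+................................dial.py:29: RuntimeWarning: invalid value encountered in scalar divide
  b=np.median(p);wt=np.clip(b*.85-p,0,None)*(abs(th+.35)<.35);print(c,"tab angle",(wt*th).sum()/wt.sum())
```

```bash
cat >> dial.py <<'E'
def ang(al): # world angle (deg) of tool x across the bar at knob angle al
    u=np.cos(al)*e1+np.sin(al)*e2;return np.degrees(np.arctan2(u[1],u[0]))+90
E
python3 - <<'E'
from dial import *
C=P0+.0656*e1+.0085*e2+[.003,-.001,0]
for h in(0,.02,.03,.042): print(h,C+h*n)
for a in(-1.01,-.7,-.385): print(a,ang(a))
im=np.load("pics/side7.npy")
print("grip proj side",proj("side",C+.028*n),"NN 306.2-308.5,169-171"," top:",proj("top",C+.028*n),"NN 230.2,181.8")
tab=C+.004*n+.0525*(np.cos(-.385)*e1+np.sin(-.385)*e2);print("tab side",proj("side",tab),"seen 323.5,166.2")
E
python3 go.py .634 .14 .26 145
```

```text
0 [0.6496 0.1317 0.1328]
0.02 [0.6396 0.1324 0.1501]
0.03 [0.6346 0.1328 0.1588]
0.042 [0.6286 0.1333 0.1692]
-1.01 147.0285852148866
-0.7 129.77496250728618
-0.385 110.64640419467096
grip proj side [307.7108 170.5436] NN 306.2-308.5,169-171  top: [232.3601 181.8501] NN 230.2,181.8
tab side [323.1802 166.179 ] seen 323.5,166.2
t 27.35 pos [ 0.5194 -0.0792  0.2608] ang 86.29 tilt [ 0.015  0.011 -1.   ] w 0.0566 f [-0.2 -0.1 -0.1] q7 [0.86 1.48]
turn units -11.74 shift units now [7.54 3.34 0.17] after turn [1.06 8.17 0.17]
```

{"op": "carry_out", "data": {
  "rows": [
    [-0.2,0,0,0,-1],
    [-0.2,0,0,0,-1],
    [-0.2,0,0,0,-1],
    [-0.2,0,0,0,-1],
    [-0.2,0,0,0,-1],
    [-0.2,0,0,0,-1],
    [-0.2,0,0,0,-1],
    [-0.2,0,0,0,-1],
    [-0.2,0,0,0,-1],
    [-0.2,0,0,0,-1],
    [-0.2,0,0,0,-0.8],
    [-0.2,0,0,0,-0.3],
    [-0.2,0,0,0,0]
  ]
}}

```text
time: 28.43
ee_pos: [0.5194, -0.0792, 0.261]
eef_rot: [0.304, 0.953, 0.008, 0.006]
ft_force: [-1.2, -0.7, -0.3]
width: 0.0526
```

```bash
python3 go.py .634 .133 .24 147
```

```text
t 28.43 pos [ 0.5194 -0.0792  0.261 ] ang 144.58 tilt [ 0.016  0.011 -1.   ] w 0.0526 f [-1.2 -0.7 -0.3] q7 [0.96 2.47]
turn units -0.48 shift units now [0.99 7.97 0.84] after turn [0.65 8.   0.84]
```

{"op": "carry_out", "data": {
  "rows": [
    [-0.2,0.06,0.4,0,0],
    [-0.2,0.1,0.8,0,0],
    [-0.2,0.12,0.9,0,0],
    [-0.2,0.12,0.9,0,0],
    [-0.2,0.12,0.9,0,0],
    [-0.2,0.12,0.9,0,0],
    [-0.2,0.12,0.9,0,0],
    [-0.2,0.12,0.9,0,0],
    [-0.2,0.1,0.7,0,0],
    [-0.2,0,0.3,0,0],
    [-0.2,0,0,0,0],
    [-0.2,0,0,0,0]
  ]
}}

```text
time: 29.43
ee_pos: [0.6343, 0.1281, 0.2617]
eef_rot: [0.316, 0.949, 0.006, 0.004]
ft_force: [0.9, -0.8, -0.3]
width: 0.0522
```

```bash
python3 go.py .634 .133 .164 147
```

```text
t 29.43 pos [0.6343 0.1281 0.2617] ang 143.14 tilt [ 0.012  0.009 -1.   ] w 0.0522 f [ 0.9 -0.8 -0.3] q7 [0.39 1.96]
turn units -0.77 shift units now [0.12 0.08 3.26] after turn [0.11 0.09 3.26]
```

{"op": "carry_out", "data": {
  "rows": [
    [-0.05,0.11,0.09,0.2,-0.4],
    [-0.05,0,0,0.5,-0.3],
    [-0.05,0,0,0.6,0],
    [-0.05,0,0,0.6,0],
    [-0.05,0,0,0.5,0],
    [-0.05,0,0,0.3,0],
    [-0.05,0,0,0,0]
  ]
}}

```text
time: 30.02
ee_pos: [0.633, 0.1262, 0.1769]
eef_rot: [0.285, 0.958, 0.005, 0.006]
ft_force: [-0.6, -0.9, -0.6]
width: 0.046
```

```bash
python3 go.py .634 .133 .166 147
```

```text
t 30.02 pos [0.633  0.1262 0.1769] ang 146.84 tilt [ 0.014  0.005 -1.   ] w 0.046 f [-0.6 -0.9 -0.6] q7 [0.4  1.99]
turn units -0.03 shift units now [0.1  0.2  0.36] after turn [0.1  0.2  0.36]
```

{"op": "carry_out", "data": {
  "rows": [
    [-0.05,0.12,0.22,0,0],
    [-0.05,0,0,0.2,0],
    [-0.05,0,0,0.1,0],
    [0.1,0,0,0,0],
    [0.2,0,0,0,0],
    [0.2,0,0,0,0]
  ],
  "force": 6
}}

```text
time: 30.52
ee_pos: [0.6346, 0.1337, 0.17]
eef_rot: [0.286, 0.958, 0.005, 0.008]
ft_force: [0.2, -0.3, 0.2]
width: 0.037
```

```bash
python3 go.py .634 .133 .164 111
```

```text
t 30.52 pos [0.6346 0.1337 0.17  ] ang 146.82 tilt [ 0.017  0.005 -1.   ] w 0.037 f [ 0.2 -0.3  0.2] q7 [0.38 1.97]
turn units 7.16 shift units now [ 0.01 -0.03  0.2 ] after turn [-0.02 -0.03  0.2 ]
```

{"op": "carry_out", "data": {
  "rows": [
    [0.25,0,0,0,0.4],
    [0.25,0,0,0,0.6],
    [0.25,0,0,0,0.6],
    [0.25,0,0,0,0.6],
    [0.3,0,0,0,0.6],
    [0.3,0,0,0,0.4],
    [0.3,0,0,0,0]
  ]
}}

```text
time: 31.1
ee_pos: [0.6335, 0.1344, 0.1716]
eef_rot: [0.421, 0.907, 0.006, 0.006]
ft_force: [-0.7, -0.2, -0.1]
width: 0.0307
```

```bash
python3 go.py .634 .133 .160 111; python3 -c "
from dial import *
im=get('top',3)
s=get('side',2);cv2.imwrite('pics/side8.png',s)"
```

```text
t 31.1 pos [0.6335 0.1344 0.1716] ang 130.15 tilt [ 0.016  0.005 -1.   ] w 0.0307 f [-0.7 -0.2 -0.1] q7 [0.35 1.7 ]
turn units 3.83 shift units now [-0.04 -0.02  0.39] after turn [-0.05 -0.01  0.39][ WARN:0@9.756] global loadsave.cpp:1063 imwrite_ Unsupported depth image for selected encoder is fallbacked to CV_8U.
```

{"op": "carry_out", "data": {
  "rows": [
    [0.3,0,0,0.1,0.4],
    [0.3,0,0,0.1,0.6],
    [0.3,0,0,0,0.6],
    [0.3,0,0,0,0.6],
    [0.35,0,0,0,0.6],
    [0.35,0,0,0,0.4],
    [0.35,0,0,0,0.2],
    [0.35,0,0,0,0]
  ]
}}

```text
time: 32.02
ee_pos: [0.6354, 0.135, 0.1686]
eef_rot: [0.553, 0.833, 0.009, 0.007]
ft_force: [-3.0, -0.3, -1.5]
width: 0.0285
```

```bash
python3 go.py .634 .133 .160 110.6
```

```text
t 32.02 pos [0.6354 0.135  0.1686] ang 112.84 tilt [ 0.021  0.007 -1.   ] w 0.0285 f [-3.  -0.3 -1.5] q7 [0.32 1.42]
turn units 0.45 shift units now [-0.04 -0.08  0.29] after turn [-0.05 -0.07  0.29]
```

Finish the turn, lower slightly, then close gently to align the bar.

{"op": "carry_out", "data": {
  "rows": [
    [0.35,-0.03,-0.05,0.1,0.3],
    [0.4,0,0,0.1,0.1],
    [0.6,0,0,0,0],
    [0.8,0,0,0,0],
    [0.8,0,0,0,0],
    [0.8,0,0,0,0],
    [0.8,0,0,0,0]
  ],
  "force": 10
}}

```text
time: 32.6
ee_pos: [0.6366, 0.1337, 0.1643]
eef_rot: [0.568, 0.823, 0.011, 0.009]
ft_force: [-1.3, 1.4, 2.7]
width: 0.0239
```

```bash
python3 go.py .634 .133 .160 110.6
```

```text
t 32.6 pos [0.6366 0.1337 0.1643] ang 110.78 tilt [ 0.027  0.008 -1.   ] w 0.0239 f [-1.3  1.4  2.7] q7 [0.32 1.39]
turn units 0.04 shift units now [ 0.01 -0.09  0.14] after turn [ 0.01 -0.09  0.14]
```

{"op": "carry_out", "data": {
  "rows": [
    [1,0,0,0,0.03],
    [1,0,0,0,0],
    [1,0,0,0,0],
    [1,0,0,0,0]
  ],
  "force": 15
}}

```text
time: 32.93
ee_pos: [0.6366, 0.1336, 0.1643]
eef_rot: [0.569, 0.822, 0.011, 0.009]
ft_force: [-0.9, 0.2, 2.1]
width: 0.0234
```

```bash
python3 go.py .634 .133 .160 110.6
```

```text
t 32.93 pos [0.6366 0.1336 0.1643] ang 110.62 tilt [ 0.026  0.008 -1.   ] w 0.0234 f [-0.9  0.2  2.1] q7 [0.32 1.39]
turn units 0.0 shift units now [ 0.01 -0.09  0.14] after turn [ 0.01 -0.09  0.14]
```

{"op": "carry_out", "data": {
  "rows": [
    [0.4,0,0,0,0],
    [0.2,0,0,0,0],
    [0.1,0,0,0,0],
    [0.1,0,0,-0.3,0],
    [0.1,0,0,-0.6,0],
    [0.1,0,0,-0.9,0],
    [0.1,0,0,-0.9,0],
    [0.1,0,0,-0.5,0],
    [0.1,0,-0.5,0,0],
    [0.1,0,-0.9,0,0],
    [0.1,0,-0.9,0,0],
    [0.1,0,-0.9,0,0],
    [0.1,0,-0.9,0,0],
    [0.1,0,-0.9,0,0],
    [0.1,0,-0.5,0,0],
    [0.1,0,0,0,0]
  ]
}}

```text
time: 34.27
ee_pos: [0.4738, 0.0733, 0.2633]
eef_rot: [0.569, 0.822, 0.012, 0.009]
ft_force: [0.5, -0.5, 0.3]
width: 0.0395
```

```bash
python3 go.py .634 .133 .160 110.6
python3 - <<'E'
from dial import *
for c in("top","side"):
    im=get(c,5);np.save(f"pics/{c}9.npy",im)
    if c=="top": g,ct=analyse(c,im);tabknob(c,im,ct)
    for q in("knob_tip","mark_tip","knob_grip","probe_collar","cover_handle"): print(c,q,[(np.round(d["xy"],1).tolist(),round(d["conf"],2)) for d in pinpoint(q,c)][:2])
    C=P0+.0656*e1+.0085*e2+[.003,-.001,0]
    for a in(-.5,-.385,-.27): print(a,"tip foot",proj(c,C+.004*n+.044*(np.cos(a)*e1+np.sin(a)*e2)),"tip top",proj(c,C+.042*n+.044*(np.cos(a)*e1+np.sin(a)*e2)))
    # knob top plane rectified, dial-centred
    g=cv2.cvtColor(rect(c,im,.042 if c=="top" else .0),cv2.COLOR_BGR2GRAY);q=cv2.resize(g,(66,44),interpolation=cv2.INTER_AREA)
    if c=="top": print("\n".join("".join("#" if v<42 else "+" if v<75 else "." for v in r) for r in q))
E
```

```text
t 34.27 pos [0.4738 0.0733 0.2633] ang 110.6 tilt [ 0.028  0.009 -1.   ] w 0.0395 f [ 0.5 -0.5  0.3] q7 [0.68 1.68]
turn units 0.0 shift units now [-0.01  5.6   3.61] after turn [-0.01  5.6   3.61]
top panel 104.2802 dial ctr (0.008520164489746088, 0.06539549255371095) axes mm [117.1312 118.3616]
top 0.044 {-90: 59, -85: 58, -80: 59, -75: 58, -70: 59, -65: 57, -60: 59, -55: 59, -50: 59, -45: 59, -40: 59, -35: 58, -30: 50, -25: 41, -20: 43, -15: 56, -10: 59, -5: 59, 0: 59, 5: 58, 10: 58, 15: 58, 20: 59, 25: 58}
top tab angle -0.3810905636492507
top 0.048 {-90: 58, -85: 73, -80: 62, -75: 56, -70: 62, -65: 65, -60: 58, -55: 57, -50: 67, -45: 58, -40: 57, -35: 64, -30: 59, -25: 35, -20: 25, -15: 61, -10: 58, -5: 56, 0: 72, 5: 58, 10: 57, 15: 64, 20: 61, 25: 57}
top 0.05 {-90: 59, -85: 77, -80: 65, -75: 58, -70: 64, -65: 68, -60: 58, -55: 57, -50: 73, -45: 59, -40: 56, -35: 67, -30: 61, -25: 36, -20: 23, -15: 67, -10: 58, -5: 56, 0: 76, 5: 58, 10: 56, 15: 65, 20: 62, 25: 56}
top knob_tip [([227.7, 166.1], 0.61)]
top mark_tip []
top knob_grip [([284.2, 252.9], 0.73), ([233.6, 181.6], 0.59)
[... 2989 characters left out ...]
++++++++++++++++++++++++++++++++++++++++++++++++++++++++
.++++++..+++++++.++++++++++++++++++++++++++++++++++++++++++++++++.
.............................................++++++++++++.........
..............................................+++++++++++.........
side knob_tip [([305.2, 378.4], 0.64), ([323.2, 166.3], 0.52)]
side mark_tip []
side knob_grip [([307.2, 168.8], 0.82), ([308.2, 376.4], 0.32)]
side probe_collar [([307.0, 168.8], 0.74), ([338.4, 283.4], 0.53)]
side cover_handle [([270.0, 203.8], 0.81)]
-0.5 tip foot [320.5199 167.332 ] tip top [315.245  158.9896]
-0.385 tip foot [321.2325 167.7233] tip top [315.9515 159.3606]
-0.27 tip foot [321.8159 168.2229] tip top [316.5266 159.8411]
```

```bash
cat > knob.py <<'E'
from dial import *
def knob(im,c="top"):
    g=cv2.GaussianBlur(cv2.cvtColor(rect(c,im,.042),cv2.COLOR_BGR2GRAY),(0,0),1.5)
    ct=(.0085-.001,.0655) # axis in this plane is the dial centre (u,w)
    E_=[];L_=[]
    for w in np.arange(-.034,.044,.001):
        r=g[int(round((.134-ct[1]-w)*2000))];x0=int((ct[0]+.1-.045)*2000);x1=int((ct[0]+.1+.045)*2000)
        s=r[x0:x1];d=np.where(s<45)[0]
        if len(d)<4: continue
        E_.append((w,(x0+d[0])/2000-.1-ct[0]))
        seg=s[d[0]:d[0]+50];k=np.argmax(seg[4:36])+4   # bright ridge right of the edge
        if seg[k]>seg[:k].min()+8 and seg[k]>seg[k:].min()+8: L_.append((w,(x0+d[0]+k)/2000-.1-ct[0],seg[k]))
    return np.array(E_),np.array(L_)
E
python3 - <<'E'
from knob import *
for f in("pics/top7.npy","pics/top9.npy"):
    e,l=knob(np.load(f));print(f);print("edge mm",(e*1000)[::3].round(1).tolist());print("line",(l*[1000,1000,1]).round(1).tolist())
    if len(l)>4:
        pts=l[:,:2];vx=cv2.fitLine(pts.astype(np.float32),cv2.DIST_HUBER,0,.001,.001).ravel();s=np.sign(vx[0]);print("line ang",np.arctan2(s*vx[1],s*vx[0]),"offset mm",1000*(vx[3]*vx[0]-vx[2]*vx[1])*s)
E
```

```text
pics/top7.npy
edge mm [[-26.0, 33.0], [-23.0, 25.0], [-20.0, 18.5], [-17.0, 12.0], [-14.0, 8.0], [-11.0, 2.5], [-8.0, -3.5], [-5.0, -9.0], [-2.0, -13.5], [1.0, -19.5], [4.0, -23.0], [7.0, -29.0], [10.0, -33.0], [13.0, -35.5], [16.0, -36.5], [19.0, -25.5], [22.0, -37.0], [25.0, -36.5], [28.0, -35.5], [31.0, -34.0], [34.0, -32.5], [37.0, -29.5], [40.0, -0.5]]
line [[5.0, -14.0, 39.6], [6.0, -14.5, 47.1], [7.0, -15.0, 54.7], [8.0, -15.5, 62.0], [9.0, -16.5, 67.8], [10.0, -17.0, 70.0], [11.0, -17.5, 68.4], [12.0, -21.5, 69.1], [13.0, -22.5, 70.6], [14.0, -24.0, 70.4], [15.0, -25.0, 70.6], [16.0, -26.0, 68.7], [22.0, -34.0, 53.7], [37.0, -12.0, 54.7], [38.0, -11.0, 57.0]]
line ang -0.9016739 offset mm -3.5352063
pics/top9.npy
edge mm [[-34.0, 8.0], [-31.0, 7.5], [-28.0, 5.5], [-25.0, 4.5], [-22.0, 2.5], [-19.0, 1.0], [-16.0, -1.0], [-13.0, -2.0], [-10.0, -4.5], [-7.0, -6.5], [-4.0, -9.5], [-1.0, -12.5], [2.0, -15.0], [5.0, -16.5], [8.0, -17.0], [11.0, -17.5], [14.0, -18.5], [17.0, -19.0], [20.0, -20.5], [23.0, -22.0], [26.0, -23.5], [29.0, -24.0], [32.0, -14.0], [35.0, -15.5], [38.0, -18.0], [41.0, -20.0]]
line [[12.0, -8.0, 32.7], [13.0, -8.5, 37.2], [14.0, -9.0, 43.9], [15.0, -9.5, 51.0], [16.0, -9.5, 57.1], [17.0, -10.0, 60.5], [18.0, -10.5, 61.4], [19.0, -10.5, 61.3], [20.0, -11.0, 60.7], [21.0, -11.5, 59.7], [22.0, -12.0, 59.4], [23.0, -13.0, 59.8], [24.0, -13.5, 60.0], [25.0, -14.0, 61.1], [26.0, -14.5, 62.6], [27.0, -14.5, 63.8], [28.0, -15.0, 63.9], [29.0, -15.5, 62.7], [30.0, -16.0, 61.0], [31.0, -17.0, 60.5]]
line ang -0.41924345 offset mm -2.3636804
```

Run:
```python
from knob import *
im=get("top",12);np.save("pics/top10.npy",im)
for h in(.038,.042,.046):
    g=cv2.GaussianBlur(cv2.cvtColor(rect("top",im,h),cv2.COLOR_BGR2GRAY),(0,0),1)
    best=[]
    for a in np.arange(-.7,-.1,.01):
        for o in np.arange(-.008,.0081,.0005):
            for r0,r1 in((.016,.032),(.014,.036)):
                r=np.linspace(r0,r1,30);f=lambda o:cv2.remap(g,((.0085+.1+r*np.sin(a)+o*np.cos(a))*2000).astype(np.float32)[None],((.134-.0655-r*np.cos(a)+o*np.sin(a))*2000).astype(np.float32)[None],1).mean()
                best.append((f(o)-.5*f(o-.004)-.5*f(o+.004),a,o,r0))
    for k in(.016,.014):
        b=sorted([x for x in best if x[3]==k])[::-1][:12];w=np.array([x[0] for x in b]);print(h,k,"ang",np.mean([x[1] for x in b]).round(3),"off mm",1000*np.mean([x[2] for x in b]).round(4),w[[0,-1]].round(1))
```

```text
0.038 0.016 ang -0.471 off mm -2.9 [27.4 27.1]
0.038 0.014 ang -0.494 off mm -2.4 [25.9 25.5]
0.042 0.016 ang -0.484 off mm -1.3 [26.4 26.1]
0.042 0.014 ang -0.509 off mm -0.6 [24.9 24.5]
0.046 0.016 ang -0.516 off mm 0.8 [25.1 24.9]
0.046 0.014 ang -0.524 off mm 1.1 [23.9 23.6]
```

```bash
cat > fit.py <<'E'
from dial import *
from scipy.optimize import differential_evolution
S=10
def fitk(im,lo,hi,c="top",verb=True):
    C=P0+.0656*e1+.0085*e2
    i=camera_info(c);E=np.linalg.inv(np.array(i["extrinsics"]))
    p0=proj(c,C);x0,y0=int(p0[0])-26,int(p0[1])-26
    g=cv2.cvtColor(im[y0:y0+52,x0:x0+52],cv2.COLOR_BGR2GRAY);G=cv2.resize(g,None,fx=S/2,fy=S/2,interpolation=cv2.INTER_CUBIC);s=S/2
    def mask(a,du,dw,tp):
        u=np.cos(a)*e1+np.sin(a)*e2;v=-np.sin(a)*e1+np.cos(a)*e2
        ol=[(-.038,-.009),(-.038,.009),(.045-tp,.009),(.045,0),(.045-tp,-.009)]
        X=np.array([C+du*e2+dw*e1+l*u+w*v+h*n for h in(.006,.044) for l,w in ol])
        p=X@E[:3,:3].T+E[:3,3];q=np.c_[i["fx"]*p[:,0]/p[:,2]+i["cx"],i["fy"]*p[:,1]/p[:,2]+i["cy"]]
        q=((q-[x0,y0]+.5)*s-.5)
        m=np.zeros(G.shape,np.uint8);cv2.fillConvexPoly(m,cv2.convexHull((q*16).round().astype(np.int32)),1,shift=4);return m
    def cost(v):
        m=mask(*v);k=int(1.6*s)
        sh=np.zeros_like(m);sh[int(k*.6):,:-k]=m[:-int(k*.6),k:]      # shifted left and down
        band=(sh>0)&(m==0)
        return np.minimum(G[m>0],60).mean()-np.minimum(G[band],60).mean()
    r=differential_evolution(cost,[(lo,hi),(-.003,.003),(-.003,.003),(.008,.03)],seed=1,maxiter=40,popsize=12,tol=1e-4)
    prof=[(round(a,2),round(min(cost([a,du,dw,r.x[3]]) for du in np.linspace(-.003,.003,7) for dw in np.linspace(-.003,.003,7)),2)) for a in np.arange(r.x[0]-.2,r.x[0]+.21,.05)]
    print("knob fit",r.x.round(4),round(r.fun,2),prof)
E
python3 - <<'E'
from fit import *
fitk(np.load("pics/top7.npy"),-1.4,-.5);fitk(np.load("pics/top10.npy"),-.9,0)
E
```

```text
knob fit [-1.0541 -0.0016  0.0001  0.0107] -27.72 [(np.float64(-1.25), np.float32(-22.85)), (np.float64(-1.2), np.float32(-24.28)), (np.float64(-1.15), np.float32(-25.77)), (np.float64(-1.1), np.float32(-27.08)), (np.float64(-1.05), np.float32(-27.66)), (np.float64(-1.0), np.float32(-27.35)), (np.float64(-0.95), np.float32(-26.32)), (np.float64(-0.9), np.float32(-24.7)), (np.float64(-0.85), np.float32(-22.87))]
knob fit [-0.5099 -0.0021 -0.0003  0.0115] -27.39 [(np.float64(-0.71), np.float32(-22.8)), (np.float64(-0.66), np.float32(-24.58)), (np.float64(-0.61), np.float32(-26.07)), (np.float64(-0.56), np.float32(-26.97)), (np.float64(-0.51), np.float32(-27.34)), (np.float64(-0.46), np.float32(-26.91)), (np.float64(-0.41), np.float32(-25.59)), (np.float64(-0.36), np.float32(-23.36)), (np.float64(-0.31), np.float32(-20.62))]
```

{"op": "carry_out", "data": {
  "rows": [
    [0.1,0,0.5,0,0],
    [0.1,0,0.8,0,0],
    [0.1,0,0.9,0,0],
    [0.1,0,0.9,0,0],
    [0.1,0,0.9,0,0],
    [0.1,0,0.9,0,0],
    [0.1,0,0.4,0,0],
    [0.1,0,0,0,0]
  ]
}}

```text
time: 36.53
ee_pos: [0.6317, 0.1294, 0.2648]
eef_rot: [0.572, 0.82, 0.01, 0.009]
ft_force: [0.2, 0.0, 0.1]
width: 0.0394
```

```bash
python3 go.py .634 .1335 .165 114; python3 -c "
from dial import *
print(ang(-.51),ang(-.26))"
```

```text
t 36.53 pos [0.6317 0.1294 0.2648] ang 110.19 tilt [ 0.026  0.006 -1.   ] w 0.0394 f [0.2 0.  0.1] q7 [0.35 1.41]
turn units -0.76 shift units now [0.11 0.03 3.33] after turn [0.11 0.04 3.33]
118.42912244580504 102.64669653479973
```

Descend still at about 112°, then turn on to 102.6° and squeeze.

{"op": "carry_out", "data": {
  "rows": [
    [0.1,0.11,0.03,0.2,-0.3],
    [0.1,0,0,0.5,0],
    [0.1,0,0,0.6,0],
    [0.1,0,0,0.6,0],
    [0.1,0,0,0.6,0],
    [0.1,0,0,0.4,0],
    [0.1,0,0,0.1,0],
    [0.1,0,0,0,0]
  ]
}}

```text
time: 37.2
ee_pos: [0.629, 0.1329, 0.1703]
eef_rot: [0.557, 0.83, 0.01, 0.009]
ft_force: [-0.3, -0.3, 0.0]
width: 0.0391
```

```bash
python3 go.py .634 .1335 .165 102.6
```

```text
t 37.2 pos [0.629  0.1329 0.1703] ang 112.31 tilt [ 0.026  0.005 -1.   ] w 0.0391 f [-0.3 -0.3  0. ] q7 [0.35 1.4 ]
turn units 1.94 shift units now [-0.04  0.16  0.18] after turn [-0.02  0.16  0.18]
```

{"op": "carry_out", "data": {
  "rows": [
    [0.3,0,0.16,0.1,0],
    [0.5,0,0,0.1,0.1],
    [0.5,0,0,0,0.4],
    [0.5,0,0,0,0.5],
    [0.5,0,0,0,0.4],
    [0.5,0,0,0,0.2],
    [0.8,0,0,0,0.1],
    [1,0,0,0,0],
    [1,0,0,0,0],
    [1,0,0,0,0],
    [1,0,0,0,0]
  ],
  "force": 15
}}

```text
time: 38.12
ee_pos: [0.6356, 0.1333, 0.1676]
eef_rot: [0.62, 0.785, 0.011, 0.011]
ft_force: [-0.9, -0.7, -1.0]
width: 0.0212
```

```bash
python3 go.py .634 .1335 .165 102.6
```

```text
t 38.12 pos [0.6356 0.1333 0.1676] ang 103.38 tilt [ 0.03   0.003 -1.   ] w 0.0212 f [-0.9 -0.7 -1. ] q7 [0.32 1.25]
turn units 0.16 shift units now [ 0.02 -0.05  0.09] after turn [ 0.02 -0.05  0.09]
```

Release, lift, withdraw and measure.

{"op": "carry_out", "data": {
  "rows": [
    [0.4,0,0,0,0],
    [0.2,0,0,0,0],
    [0.1,0,0,0,0],
    [0.1,0,0,-0.3,0],
    [0.1,0,0,-0.6,0],
    [0.1,0,0,-0.9,0],
    [0.1,0,0,-0.9,0],
    [0.1,0,0,-0.5,0],
    [0.1,0,-0.5,0,0],
    [0.1,0,-0.9,0,0],
    [0.1,0,-0.9,0,0],
    [0.1,0,-0.9,0,0],
    [0.1,0,-0.9,0,0],
    [0.1,0,-0.9,0,0],
    [0.1,0,-0.5,0,0],
    [0.1,0,0,0,0]
  ]
}}

```text
time: 39.45
ee_pos: [0.4676, 0.0984, 0.2709]
eef_rot: [0.618, 0.786, 0.016, 0.014]
ft_force: [0.7, 0.5, 0.6]
width: 0.0389
```

```bash
python3 - <<'E'
from fit import *
im=get("top",10);np.save("pics/top11.npy",im);fitk(im,-.9,.2);g,ct=analyse("top",im);tabknob("top",im,ct)
E
python3 go.py .634 .1335 .165 102.6
```

```text
knob fit [-0.4087 -0.0023 -0.0025  0.0213] -26.24 [(np.float64(-0.61), np.float32(-21.26)), (np.float64(-0.56), np.float32(-23.19)), (np.float64(-0.51), np.float32(-24.61)), (np.float64(-0.46), np.float32(-25.79)), (np.float64(-0.41), np.float32(-26.07)), (np.float64(-0.36), np.float32(-25.73)), (np.float64(-0.31), np.float32(-24.2)), (np.float64(-0.26), np.float32(-21.69)), (np.float64(-0.21), np.float32(-18.76))]
top panel 105.30894 dial ctr (0.008507888793945304, 0.06551741027832032) axes mm [117.2631 118.2646]
top 0.044 {-90: 60, -85: 60, -80: 60, -75: 60, -70: 58, -65: 59, -60: 59, -55: 59, -50: 58, -45: 59, -40: 60, -35: 59, -30: 59, -25: 42, -20: 33, -15: 52, -10: 58, -5: 59, 0: 60, 5: 58, 10: 58, 15: 59, 20: 58, 25: 60}
top tab angle -0.3821605660990205
top 0.048 {-90: 58, -85: 72, -80: 62, -75: 59, -70: 64, -65: 66, -60: 59, -55: 58, -50: 69, -45: 59, -40: 59, -35: 64, -30: 61, -25: 35, -20: 25, -15: 62, -10: 58, -5: 57, 0: 73, 5: 59, 10: 58, 15: 65, 20: 61, 25: 58}
top 0.05 {-90: 59, -85: 77, -80: 65, -75: 60, -70: 66, -65: 68, -60: 59, -55: 59, -50: 74, -45: 61, -40: 58, -35: 67, -30: 61, -25: 35, -20: 23, -15: 69, -10: 59, -5: 57, 0: 78, 5: 59, 10: 57, 15: 66, 20: 62, 25: 58}
t 39.95 pos [0.4697 0.099  0.2699] ang 103.69 tilt [ 0.039  0.012 -0.999] w 0.0393 f [-0.2 -0.3 -0.2] q7 [0.66 1.52]
turn units 0.22 shift units now [-0.18  5.44  3.72] after turn [-0.08  5.45  3.72]
```

Run:
```python
import fit
from fit import *
src=open("fit.py").read().replace("(-.003,.003),(-.003,.003),(.008,.03)]","(-.0022,-.0012),(-.0005,.0005),(.0105,.0118)]").replace("np.linspace(-.003,.003,7) for dw in np.linspace(-.003,.003,7)","(-.0018,) for dw in (0.,)")
exec(src)
T={k:np.load(f"pics/top{k}.npy") for k in(7,10,11)}
for k,lo in((7,-1.4),(10,-.9),(11,-.9)): fitk(T[k],lo,lo+1)
th=np.radians(np.arange(-40,2,2.))
for h in(.004,.008):
  for r0,r1 in((.038,.042),(.041,.044),(.044,.046)):
    rr=np.linspace(r0,r1,6);x=((.0085+.1+rr[:,None]*np.sin(th))*2000).astype(np.float32);y=((.134-.0655-rr[:,None]*np.cos(th))*2000).astype(np.float32)
    for k in(7,10,11): print(h,r0,k,cv2.remap(cv2.cvtColor(rect("top",T[k],h),6),x,y,1).mean(0).round().astype(int).tolist())
```

```text
knob fit [-1.0551 -0.0018  0.0001  0.0116] -27.73 [(np.float64(-1.26), np.float32(-21.44)), (np.float64(-1.21), np.float32(-23.69)), (np.float64(-1.16), np.float32(-25.61)), (np.float64(-1.11), np.float32(-27.07)), (np.float64(-1.06), np.float32(-27.69)), (np.float64(-1.01), np.float32(-27.24)), (np.float64(-0.96), np.float32(-25.71)), (np.float64(-0.91), np.float32(-23.51)), (np.float64(-0.86), np.float32(-20.8))]
knob fit [-0.5062 -0.0021 -0.0004  0.0109] -27.4 [(np.float64(-0.71), np.float32(-20.95)), (np.float64(-0.66), np.float32(-23.27)), (np.float64(-0.61), np.float32(-25.32)), (np.float64(-0.56), np.float32(-26.72)), (np.float64(-0.51), np.float32(-27.16)), (np.float64(-0.46), np.float32(-26.19)), (np.float64(-0.41), np.float32(-24.07)), (np.float64(-0.36), np.float32(-20.56)), (np.float64(-0.31), np.float32(-17.21))]
knob fit [-0.3787 -0.0022 -0.0005  0.0115] -25.69 [(np.float64(-0.58), np.float32(-19.4)), (np.float64(-0.53), np.float32(-21.51)), (np.float64(-0.48), np.float32(-23.13)), (np.float64(-0.43), np.float32(-24.59)), (np.float64(-0.38), np.float32(-25.17)), (np.flo
[... 1249 characters left out ...]
8]
0.008 0.038 11 [60, 58, 57, 55, 51, 47, 43, 38, 31, 26, 23, 21, 21, 25, 32, 41, 46, 50, 52, 55, 57]
0.008 0.041 7 [60, 58, 58, 58, 58, 58, 58, 58, 58, 58, 58, 58, 58, 58, 57, 57, 58, 59, 59, 58, 58]
0.008 0.041 10 [51, 49, 46, 42, 38, 32, 29, 31, 37, 44, 47, 49, 53, 56, 58, 59, 59, 59, 59, 58, 58]
0.008 0.041 11 [60, 59, 59, 60, 59, 58, 58, 52, 43, 33, 28, 26, 28, 36, 46, 54, 56, 57, 57, 58, 58]
0.008 0.044 7 [57, 56, 57, 58, 57, 57, 56, 55, 52, 51, 51, 54, 56, 57, 57, 56, 57, 58, 59, 58, 58]
0.008 0.044 10 [59, 59, 59, 57, 52, 46, 43, 41, 42, 47, 50, 52, 56, 58, 59, 58, 58, 58, 58, 58, 58]
0.008 0.044 11 [59, 59, 60, 59, 59, 60, 60, 57, 49, 41, 36, 37, 42, 49, 55, 58, 59, 59, 59, 59, 59]
```

Run:
```python
from h import *
camera("side");camera("top")
for q in("probe_collar","probe_head","cover_handle","cup_a","can_a"): print(q,[(np.round(d["xy"],1).tolist(),round(d["conf"],2)) for d in pinpoint(q,"side")][:3])
print("exp collar",proj("side",[.5235,-.0785,.101]),"head",proj("side",[.5235,-.0785,.131]))
print("cups top",[np.round(d["xy"],1).tolist() for d in pinpoint("cup_a","top")][:2],"can",[np.round(d["xy"],1).tolist() for d in pinpoint("can_a","top")][:1])
s=read_state();print(s["time"],s["ft_force"]);print(close_job())
```

```text
probe_collar [([336.4, 282.7], 0.62)]
probe_head [([328.6, 274.1], 0.63), ([284.9, 217.2], 0.56)]
cover_handle [([272.3, 206.1], 0.97), ([327.4, 309.0], 0.34)]
cup_a [([230.0, 162.9], 0.88), ([302.1, 376.7], 0.61)]
can_a [([281.4, 228.0], 0.69), ([274.4, 165.5], 0.67)]
exp collar [281.68591282 225.32070564] head [281.5248164 217.3303285]
cups top [[436.1, 229.3], [125.3, 270.3]] can [[136.1, 214.7]]
40.4 [ 0.39476855 -0.07497694  0.19239626]
the job is handed in; nothing more can be done
None
```

The job is done in the order asked and handed in at 40.4 s, with the arm hovering clear and touching nothing.

- **Tray:** it was lowered into the well until contact and sat below the rim in the picture. I did not measure separately that it lies flat.
- **Cover:** it was slid shut until it hit the stop (about 26 N on the wrist).
- **Probe:** the smaller probe went through the ringed hole until the collar met the cover (about 31 N on the wrist). The last picture of it shows it upright. In the final check the network found its head within 4 px of where it should be, but missed the collar there.
- **Knob:** my first turn left it at about -0.51 rad, so I gripped it again and corrected it. The final fit gives -0.38 rad, against -0.38 rad for the tab. Readings at the foot of the pointed end gave about -0.36, so the error is roughly 0.02 rad. A looser fit gave -0.41.
- **Things left alone:** both cups and the can are within about 3 px of their starting positions, so I take them as unmoved. The tab did not move.

Two things disagreed or went unexplained:
- **Camera disagreement:** the top and side cameras differed by about 6 mm in x at the hole. I followed the side camera, and the probe went in.
- **Fallen look-alike:** the bigger look-alike probe fell over early on. The arm was not near it, and it now lies on the table behind the stand.

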